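# Feed a sample capsule cap-up down the orienting rails

### The arm

A 7-joint arm with a two-finger parallel gripper is mounted at the origin on a cart in front of the work surface, level with it; the furniture and walls round the work are solid. World frame = base frame: x ahead of the robot, y to its left, z up, the work surface at z = 0. Lengths are in mm, angles in rad, forces in N, time in s.
With the tool pointing down it reaches from about 425 to 950 mm from the base axis. Payload 4.7 kg.
Tool frame: the origin (TCP) lies on the centre line of the jaws, within the pads' length; the fingertips stand 19 mm ahead of it and the grasp point (between the pads) is the TCP; z points along the fingers, x is the direction in which the jaws open and shut, and the axes are right-handed (so a half turn about z gives the same grasp; the last joint's range is limited). The gripper opens to 87 mm and grips with 3 to 60 N. Pads are 19 mm wide; open, the fingers measure 117 mm over their backs; the gripper's body (75 mm by 190 mm) begins 51 mm behind the grasp point.
Start: joints at [1.201, 0.469, -0.049, 1.532, 0.024, 1.141, -0.082], TCP at [225.659, -636.18, 241.573] pointing down, gripper open.
Joint ranges: [-2.59, 2.59], [-0.33, 1.99], [-1.39, 1.29], [0.1, 2.45], [-1.04, 4.18], [0.21, 1.99], [-2.66, 2.66]. Speed limits (rad/s): [2.57, 2.57, 3.14, 3.14, 3.14, 3.14, 3.14].

### API

Orientations are given as [roll, pitch, yaw] about the fixed x, y, z axes, in that order (R = Rz(yaw) Ry(pitch) Rx(roll)).
In Python, from bench import telemetry, imaging, robot, nets gives the robot as it stands.
- The arm moves only by the tool move_arm, never from a script. Its argument "commands" is a list of rows, each an object of numbers: "tx", "ty", "tz": the shift along the tool's x, y, z in m; "turn": the turn about the tool's z in degrees; "gripper": the opening in per cent of the stroke, from 0 (shut) to 100 (fully open). In form: [{"tx": .., "ty": .., "tz": .., "turn": .., "gripper": ..}, ...]. A call has 1 to 5 rows; each row is the pose to reach, as a shift and turn from the pose commanded when the call began, along the tool's axes at that moment; what a row does not reach only later rows make up. A row lasts 1/10 s, in which the tool goes at most 50 mm and 8.59 degrees, less where a joint would pass 70% of its speed; a pose out of reach is approached as far as the arm can. A call with a gripper value outside its range is refused whole. The fingers move at their own pace and stop on an object; "force" is the grip in N (left out, the last holds). Time passes only in rows, so rows that repeat a pose let the fingers close. It gives the time, the measured TCP pose, the force and the opening at its end, in the units of the state.
- telemetry.read_state(): the state, without advancing time (a new reading comes with each control period).
- imaging.get_image(name): name is "side" or "top"; returns a dict with "image" (400x640x3 uint8, red, green, blue), "K" (3x3 intrinsics, pixels), "camera_from_world" (4x4, takes a point from world to camera coordinates). Camera axes: x right, y up, looking along -z (the intrinsics and any distortion apply to the point x, -y, -z); pixel columns grow to the right and rows downward; lengths in mm; the calibration is good to about 2 mm. A picture is of the moment at which its call begins. There is no depth.
- robot.close_job(): hands the job in, once; it reports no verdict.
Trained networks look in the newest picture that a camera, given by its name, has taken for a name from the list of things; names that differ only in an ending like _2 or _b are one class to them, and where a whole thing is asked for, a point or a joint stands for the part that bears it (a point fixed in the world has none). Each returns a list of dicts, best first, with "score" (0 to 1); they miss things now and then, are a little off and sometimes report something else, mostly with a low value. They report only what shows in the picture. A call takes as long as a camera call. They do not tell look-alikes from the thing itself.
- nets.masks_of(target, camera): "region" (400x640 bool, what is visible of it) and "uv" ([column, row] in pixels, amid what is visible of it).
The state is a dict: "time_s": time; "joint_positions": joint angles; "dq": joint speeds; "tau": joint torques, N m; "tool_pos": TCP position; "eef_rot": TCP orientation; "force": force on the tool from outside, world axes, zero at the start; "wrist_torque": the same for the moment, N m; "width": opening from 0.0 (shut) to 1.0 (fully open).
Only numpy, scipy, OpenCV 4.12 (cv2) and the standard library are available. Lean on these libraries where they do the work, as an engineer would, in place of code of your own. Each camera call takes 0.05 s, during which the arm holds its last target. There are 200 camera calls.

### The job

First squeeze the two tabs of the dust cover together to unsnap it, lift it off the sloping feed rails and put it down on the table. Then lift the sample capsule out of its stand, lay it on its side on the table and let go; take it again by its square cap and feed it into the upper end of the rails, so that it ends hanging by its cap, cap up and body down between the rails, slid down to the end stop. Leave the other things on the table where they are.

Things in the scene. Friction and masses are not known exactly. Their poses are not given: they have to be found in the camera images.
- chute: fixed feed rails: two parallel slippery steel bars on four thin posts over a grey base plate 230x90x10, sloping down 15 degrees (0.262 rad) towards local +x. Bars 10 wide, 14 deep; slot between them 30 wide, outer width 50. Origin on the table under the mouth; x level towards downhill, y across, z up
- mouth (a point): the feeding place, under the dust cover: midway between the two bars, level with their upper faces, 165 mm above the table. The bars go on 60 mm uphill and 158 mm downhill (to the end stop) from here along the slope. Same axes as chute
- stop_place (a point): where the centre of the capsule's cap lies when the capsule hangs on the rails against the upright aluminium plate (the end stop) at their lower end: 8 mm over the bars, 138 mm down the slope from the mouth; same axes as the mouth
- cover: loose white dust cover (70 g), snapped over the bars at the mouth: a plate 70 (along) x 60 (across) x 8 on the bars, with skirts 22 deep outside them. A pin on each bar stops it sliding downhill; it lifts straight up. On a table it stands on its skirts. Origin at the mouth point, axes as chute while in place; plate and tabs lean 15 degrees from its z towards its +x
- cover_grip (a point): midway between the cover's two upright grey tabs, 34 mm square above the bars (56 mm up when the cover stands on a table). The tabs are 24 long, 4 thick, rise 38 over the plate; their outer faces are 28 apart along local y. Their hooks catch 4 mm under the bars: squeezed together by 6.5 mm each they come free, else the cover cannot be lifted. Same axes as cover
- tab_left (a joint): inward travel of the tab on the +y side: 0 released, 0.0065 m fully squeezed, spring of 3.6 N rising to 7.5 N
- tab_right (a joint): the same for the tab on the -y side
- capsule_mid (a point): the loose sample capsule (about 80 g): round aluminium body 26 in diameter, 84 long, on a square grey cap 40x40x16; 100 long in all. This point is on its axis 50 mm from the cap's outer face. Local z runs from the cap to the round end (up at the start: it stands upside down on its cap; down when it hangs cap up); x and y are square to the cap's sides
- capsule_cap (a point): the centre of the capsule's square cap (8 mm from its outer face); same axes as capsule_mid
- stand: fixed grey stand 66x126x20 with two square pockets 44x44, 14 deep, floors 6 mm above the table; origin at the centre of its underside, pockets at local y = +30 mm (holds the capsule by its cap) and -30 mm (empty). It stands on one side, the feed rails on the other; the table between (about y = -0.035, x = 0.42 to 0.64) is clear
- medium_a: bystander, small capped bottle 44x45x88, origin at its underside; not to be moved
- swab_tub: bystander, round tub 77x77x80 of swabs; not to be moved
- screwdriver: bystander, screwdriver 23x160x23; not to be moved
Things that resemble listed ones, but are neither listed nor needed, are in the scene too. What is shaped like the part that bears capsule_mid but green or purple is not meant.

How it is judged:
By the outcome, as a careful person would: the job done as asked, in the order asked, and still so for the second after the job is handed in, with the robot touching nothing.
It also fails if it takes over 64 s, if anything falls off the work surface, if the arm or the gripper's body presses on something with over 40 N, if the wrist force passes 120 N, or if a joint passes its speed limit or range.

## Working session

There is one attempt and no reset: what is moved stays moved. The work goes in short steps, Python scripts to look and compute and a tool call to move; the robot and the scene stay as the last step left them, time stands still between calls to the robot, and variables do not carry over. Pictures are saved under pics/ and viewed, about 8 in all and at most 12, crops included, and the job is handed in when it is done.

Besides the shell and the picture viewer there is one more tool, called after "Emit:" in YAML: its name, and indented under it one key for each argument. move_arm: Moves the arm, as the interface text tells. Its arguments: {"type":"object","properties":{"commands":{"type":"array"},"force":{"type":"number"}},"required":["commands"]}

```bash
mkdir -p pics; ls; cat > h.py <<'E'
import numpy as np, cv2
from bench import telemetry, imaging, robot, nets
def grab(n):
    d=imaging.get_image(n); return d
def proj(d,P):
    P=np.atleast_2d(P).astype(float); T=np.array(d["camera_from_world"]);K=np.array(d["K"])
    c=P@T[:3,:3].T+T[:3,3]; p=np.c_[c[:,0],-c[:,1],-c[:,2]]@K.T
    return p[:,:2]/p[:,2:]
def ray(d,uv):
    T=np.array(d["camera_from_world"]);K=np.array(d["K"])
    v=np.linalg.solve(K,[uv[0],uv[1],1.]); v=np.array([v[0],-v[1],-v[2]])
    R=T[:3,:3]; return -R.T@T[:3,3], R.T@v
def atz(d,uv,z):
    o,v=ray(d,uv); return o+v*(z-o[2])/v[2]
def tri(da,ua,db,ub):
    A=[];b=[]
    for d,u in((da,ua),(db,ub)):
        o,v=ray(d,u);v=v/np.linalg.norm(v);M=np.eye(3)-np.outer(v,v);A.append(M);b.append(M@o)
    return np.linalg.lstsq(np.vstack(A),np.hstack(b),rcond=None)[0]
def save(n,im,box=None,s=1):
    if box: im=im[box[1]:box[3],box[0]:box[2]]
    if s!=1: im=cv2.resize(im,None,fx=s,fy=s,interpolation=cv2.INTER_CUBIC)
    cv2.imwrite("pics/"+n,im[...,::-1])
E
python3 - <<'E'
from h import *
np.set_printoptions(precision=1,suppress=True)
s,t=grab("side"),grab("top")
im=np.vstack([s["image"],t["image"]]); save("a.png",s["image"],s=1.25); save("b.png",t["image"],s=1.25)
for d,n in((s,"side"),(t,"top")):
    print(n,ray(d,(320,200)), d["K"][0][0], [k for k in d])
    for o in["chute","cover","capsule_mid","stand","medium_a","swab_tub","screwdriver"]:
        for m in nets.masks_of(o,n): 
            r=m["region"];ys,xs=np.where(r)
            print(o,round(m["score"],2),m["uv"],r.sum(),[xs.min(),ys.min(),xs.max(),ys.max()] if r.any() else"", s["image"][ys,xs].mean(0) if n=="side" else t["image"][ys,xs].mean(0))
print(telemetry.read_state())
E
```

```text
pics
side (array([ 495.9, -818.8,  559.7]), array([ 0. ,  0.9, -0.5])) 363.6361045834547 ['image', 'K', 'camera_from_world']
chute 0.87 [323.7, 205.1] 2173 [np.int64(279), np.int64(151), np.int64(357), np.int64(220)] [195.8 195.2 193.9]
cover 0.73 [299.8, 161.3] 575 [np.int64(286), np.int64(142), np.int64(315), np.int64(173)] [215.6 213.6 208.8]
cover 0.32 [308.8, 142.1] 19 [np.int64(303), np.int64(142), np.int64(309), np.int64(146)] [141.6 144.  140.1]
capsule_mid 0.89 [350.1, 320.8] 863 [np.int64(335), np.int64(290), np.int64(361), np.int64(343)] [ 56.1 167.8  78.9]
capsule_mid 0.81 [339.1, 279.4] 629 [np.int64(330), np.int64(255), np.int64(348), np.int64(301)] [137.   66.9 168.1]
capsule_mid 0.73 [224.7, 317.1] 881 [np.int64(213), np.int64(288), np.int64(238), np.int64(339)] [ 88.3  44.4 108.4]
capsule_mid 0.69 [241.0, 286.7] 714 [np.int64(232), np.int64(260), np.int64(253), np.int64(305)] [129.1  63.  158.4]
capsule_mid 0.6 [287.4, 274.5] 607 [np.int64(281), np.int64(254), np.int64(299), np.int64(296)] [203.1 198.9 198.5]
stand 0.72 [294.7, 295.0] 542 [np.int64(274), np.int64(278
[... 1699 characters left out ...]
int64(426), np.int64(216), np.int64(459), np.int64(248)] [219.9 216.7 212.5]
screwdriver 0.74 [301.1, 155.6] 348 [np.int64(283), np.int64(153), np.int64(344), np.int64(161)] [193.1  90.1  80.7]
screwdriver 0.45 [243.1, 186.6] 3307 [np.int64(201), np.int64(140), np.int64(266), np.int64(248)] [168.5 171.8 172.6]
{'time_s': 0.8, 'joint_positions': array([ 1.2,  0.5, -0. ,  1.5,  0. ,  1.1, -0.1]), 'dq': array([ 0.,  0.,  0., -0., -0.,  0.,  0.]), 'tau': array([ -0. , -50.8,  -0.1, -23.6,  -0.1,   0. ,   0. ]), 'tool_pos': array([ 225.7, -636.2,  241.6]), 'eef_rot': array([-3.1, -0. , -1.2]), 'force': array([ 0.8, -0.2,  0.2]), 'wrist_torque': array([-0., -0.,  0.]), 'width': 0.9988238945688107}
```

View pics/a.png

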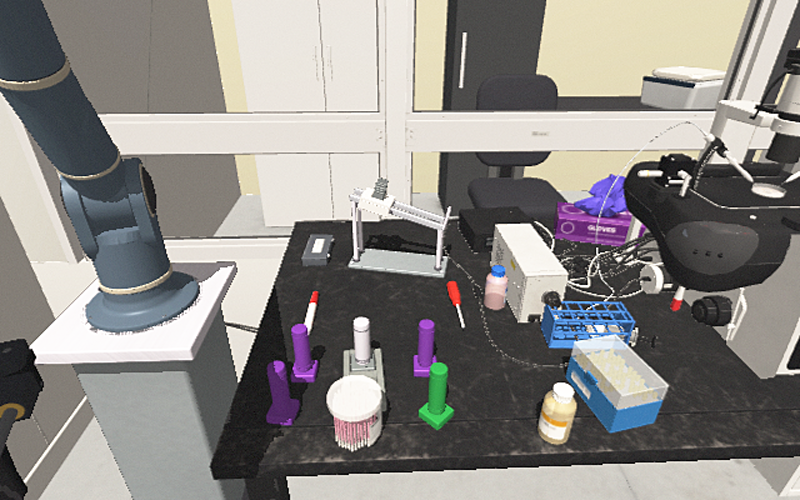

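View pics/b.png

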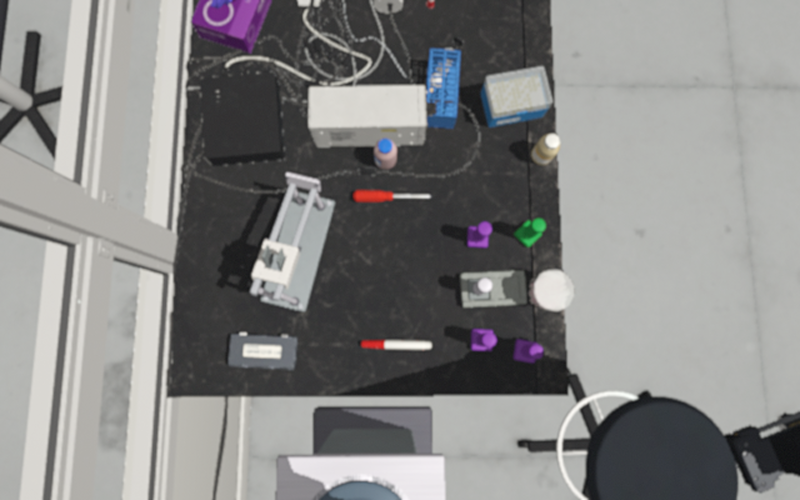

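Side view (640-px coordinates): the chute is near (323,205), with the cover on its uphill, robot-side end at (300,161). Candidates for the capsule are silver in the stand at (287,274), purple at (339,279), (241,287) and (225,317), and green at (350,321). I choose the silver one, which is (383,227) in the top view. Now a close crop.

```bash
python3 - <<'E'
from h import *
s,t=grab("side"),grab("top")
np.savez("d0.npz",s=s["image"],t=t["image"])
a=cv2.resize(s["image"][135:225,275:365],(400,400),interpolation=cv2.INTER_CUBIC)
b=cv2.resize(t["image"][135:255,195:275],(400,600),interpolation=cv2.INTER_CUBIC)
c=cv2.resize(s["image"][250:310,260:320],(200,200),interpolation=cv2.INTER_CUBIC)
e=cv2.resize(t["image"][206:256,360:410],(200,200),interpolation=cv2.INTER_CUBIC)
save("c.png",np.hstack([np.vstack([a,np.hstack([c,e])]),b]))
E
```

```text
(no output)
```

View pics/c.png

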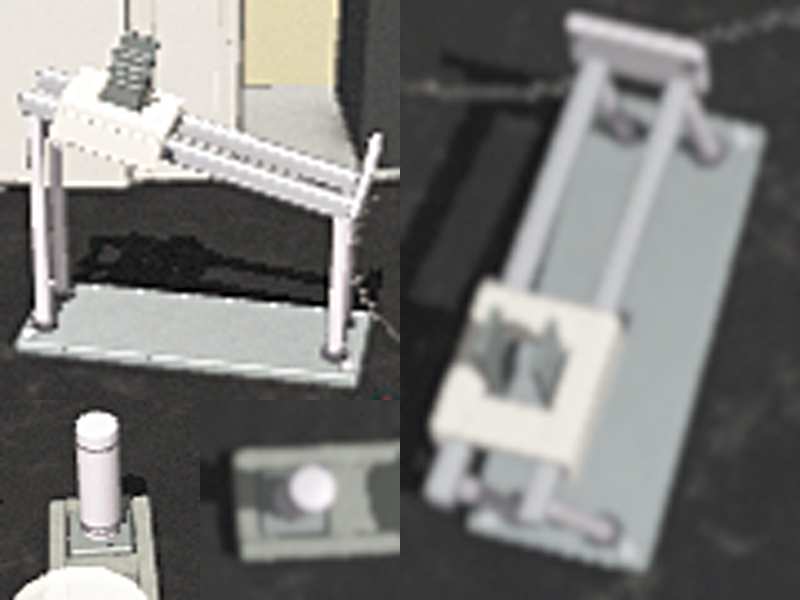

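```bash
cat > fit.py <<'E'
from h import *
from scipy.optimize import least_squares
np.set_printoptions(precision=1,suppress=True)
s,t=grab("side"),grab("top")
c,sn=np.cos(.262),np.sin(.262)
L=lambda u,y,n:(u*c+n*sn,y,165-u*sn+n*c)   # along slope, across, normal
S=lambda u,v:(275+u*.225,135+v*.225); T=lambda u,v:(195+(u-400)/5,135+v/5)
# local point fn of plate offset, cam, pixel
P=lambda i,j:(lambda o:(o+i*115,j*45,10))
F=lambda *a:(lambda o:L(*a))
obs=[(P(-1,-1),s,S(18,345)),(P(1,-1),s,S(358,374)),(P(1,1),s,S(371,314)),(P(-1,1),s,S(70,284)),
(P(1,-1),t,T(766,130)),(P(-1,-1),t,T(640,568)),(P(-1,1),t,T(469,525)),
(F(35,30,8),t,T(480,282)),(F(35,-30,8),t,T(622,315)),(F(-35,-30,8),t,T(580,470)),(F(-35,30,8),t,T(437,432)),
(F(-60,20,0),t,T(442,495)),(F(-60,-20,0),t,T(537,516)),
(F(35,-30,8),s,S(165,122)),(F(35,30,8),s,S(187,98)),(F(-35,-30,8),s,S(60,95)),(F(-35,30,8),s,S(82,68))]
def W(p,q): 
    x,y,a=p[:3]; return [x+q[0]*np.cos(a)-q[1]*np.sin(a),y+q[0]*np.sin(a)+q[1]*np.cos(a),q[2]]
def res(p): return np.concatenate([proj(d,W(p,f(p[3])))[0]-uv for f,d,uv in obs])
r=least_squares(res,[450,150,-.2,47],loss="soft_l1",x_scale=[10,10,.1,10])
print(r.x[:2],"yaw %.4f"%r.x[2],r.x[3]); print(res(r.x).reshape(-1,2))
p=r.x
print("cover_grip",W(p,L(0,0,34)),"mouth",W(p,(0,0,165)),"stop",W(p,L(138,0,8)))
# capsule: top disc centre, z=106
a=(260+97/200*60,250+20/200*60); b=(360+(313-200)/4,206+(488-400)/4)
print("caps tri",tri(s,(260+97*.3,250+18*.3),t,b),"atz",atz(t,b,106), atz(s,(260+97*.3,250+(427-400)*.3),106))
E
python3 fit.py
```

```text
[497.4 139.7] yaw -0.2351 50.86668677985535
[[-0.8 -0.6]
 [ 0.4  0.9]
 [ 0.4 -0.8]
 [-4.5 -1.1]
 [ 0.1 -0.8]
 [ 1.6  0.1]
 [ 0.3  0.1]
 [ 1.7  0.2]
 [ 0.1  0.1]
 [-1.3 -1.5]
 [-0.4 -0.6]
 [-0.1  0.1]
 [-0.6  0.4]
 [ 0.2  2.3]
 [-0.6 -0.4]
 [-0.3  0.4]
 [ 0.1 -1.2]]
cover_grip [np.float64(505.9644036202036), np.float64(137.65678578211805), np.float64(197.8397120762025)] mouth [np.float64(497.4001734896878), np.float64(139.70794960387522), 165] stop [np.float64(629.0399576040088), np.float64(108.1797493378514), np.float64(136.98322241369542)]
caps tri [ 466.9 -228.4  108.5] atz [ 466.5 -228.8  106. ] [ 467.5 -233.8  106. ]
```

The crop confirms the silver capsule standing upside down in the stand's +y pocket. I'll overlay the fitted model to check it.

```bash
cat >> fit.py <<'E'
np.save("chute.npy",p)
if __name__=="__main__":
    def box(d,x,y,z,f):
        pts=[f(a,b,e) for a in x for b in y for e in z]
        return [(pts[i],pts[j]) for i in range(8) for j in range(i+1,8) if bin(i^j).count("1")==1]
    E=lambda a,b,e:(a,b,e)
    edges=box(0,(p[3]-115,p[3]+115),(-45,45),(0,10),E)
    for q in(-20,20): edges+=box(0,(-60,158),(q-5,q+5),(-14,0),L)
    edges+=box(0,(-35,35),(-30,30),(0,8),L)
    for q in(-12,12): edges+=box(0,(-12,12),(q-2,q+2),(8,46),L)
    out=[]
    for d,b,k in((s,(275,135,365,225),400/90),(t,(195,135,275,255),5)):
        im=cv2.resize(d["image"][b[1]:b[3],b[0]:b[2]],None,fx=k,fy=k,interpolation=cv2.INTER_CUBIC)
        for u,v in edges:
            u,v=[(proj(d,W(p,q))[0]-b[:2]+.5)*k for q in(u,v)]
            cv2.line(im,tuple(int(z) for z in u),tuple(int(z) for z in v),(255,0,0),1)
        out.append(im)
    a=np.vstack([out[0],np.zeros((200,400,3),np.uint8)]); save("ov.png",np.hstack([a,out[1]]))
    print("screwdriver ends",atz(t,(283,157),10),atz(t,(344,157),5),"marker",atz(t,(289,275.5),8),atz(t,(345,276),8),"stand px",atz(t,(367,219),20),atz(t,(367,245),20),atz(t,(421,243),20),"bottle",atz(t,(307,128),0))
    st=telemetry.read_state(); print(np.array(st["eef_rot"])*1000, st["joint_positions"]*1000)
E
python3 fit.py | tail -4
```

```text
cover_grip [np.float64(505.9644036202036), np.float64(137.65678578211805), np.float64(197.8397120762025)] mouth [np.float64(497.4001734896878), np.float64(139.70794960387522), 165] stop [np.float64(629.0399576040088), np.float64(108.1797493378514), np.float64(136.98322241369542)]
caps tri [ 466.9 -228.4  108.5] atz [ 466.5 -228.8  106. ] [ 467.5 -233.8  106. ]
screwdriver ends [656.7  20.2  10. ] [ 658.9 -135.5    5. ] marker [359.7   1.4   8. ] [ 358.3 -135.5    8. ] stand px [ 497.3 -190.4   20. ] [ 433.2 -189.4   20. ] [ 438.2 -322.7   20. ] bottle [737.2 -40.2   0. ]
[-3141.6    -0.1 -1230. ] [1201.1  468.6  -48.6 1532.5   24.1 1141.   -82.3]
```

View pics/ov.png

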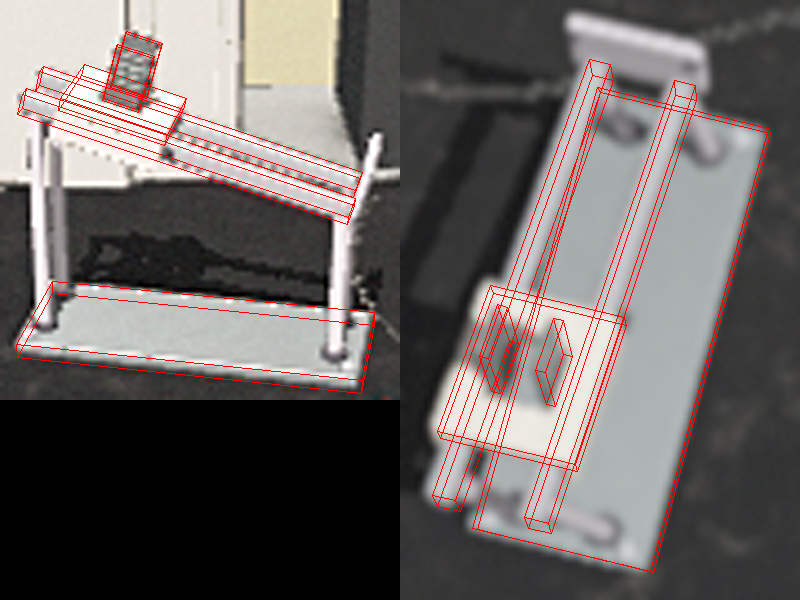

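Overlay: the model agrees to about 1 px, but the bars in the top view lie about 1 px further left (+y) and the yaw is nearer -0.225. I'll take the mouth at (497.5,141.5) with yaw -0.225. Now plan the approach.

```bash
cat > plan.py <<'E'
import numpy as np
def plan(start,wps):
    x=np.array(start[:3],float);y=start[3]
    for w in wps:
        d=np.array(w[:3])-x; c,s=np.cos(y),np.sin(y)
        t=np.round([d@[c,s,0],d@[s,-c,0],-d[2]]); tu=np.round(-np.degrees(w[3]-y),1)
        print("tx %.3f ty %.3f tz %.3f turn %.1f  rows>=%.1f"%(*(t/1000),tu,max(np.linalg.norm(t)/50,abs(tu)/8.59)))
        x=x+t[0]*np.array([c,s,0])+t[1]*np.array([s,-c,0])-np.array([0,0,t[2]]);y-=np.radians(tu)
    print("end",x.round(1),round(y,4))
def here():
    from bench import telemetry
    s=telemetry.read_state(); return [*s["tool_pos"],s["eef_rot"][2]]
E
python3 -c "
from plan import *
print(here())
plan(here(),[(400,-470,290,-.495),(500,-250,290,.24),(510,-20,290,.975),(506,139,290,1.346),(506,139,201,1.346)])"
```

```text
[np.float64(225.6377474282898), np.float64(-636.1818270089472), np.float64(241.56284988921723), np.float64(-1.230005755897335)]
tx -0.098 ty -0.220 tz -0.048 turn -42.1  rows>=4.9
tx -0.017 ty -0.241 tz -0.000 turn -42.1  rows>=4.9
tx 0.065 ty -0.221 tz -0.000 turn -42.1  rows>=4.9
tx 0.129 ty -0.093 tz -0.000 turn -21.3  rows>=3.2
tx 0.000 ty -0.000 tz 0.089 turn 0.0  rows>=1.8
end [506.  138.9 200.6] 1.3461
```

Emit:
move_arm:
  commands:
    - {"tx": -0.02,"ty": -0.044,"tz": -0.0096,"turn": -8.42,"gripper": 100}
    - {"tx": -0.039,"ty": -0.088,"tz": -0.019,"turn": -16.8,"gripper": 100}
    - {"tx": -0.059,"ty": -0.132,"tz": -0.029,"turn": -25.3,"gripper": 100}
    - {"tx": -0.078,"ty": -0.176,"tz": -0.038,"turn": -33.7,"gripper": 100}
    - {"tx": -0.098,"ty": -0.22,"tz": -0.048,"turn": -42.1,"gripper": 100}

```text
time_s: 1.6
tool_pos: [401.3, -468.9, 290.2]
eef_rot: [3.141, -0.001, -0.49]
force: [1.0, -0.5, -0.1]
width: 1.002
```

Emit:
move_arm:
  commands:
    - {"tx": -0.017,"ty": -0.241,"tz": 0,"turn": -42.1,"gripper": 100}
    - {"tx": -0.017,"ty": -0.241,"tz": 0,"turn": -42.1,"gripper": 100}
    - {"tx": -0.017,"ty": -0.241,"tz": 0,"turn": -42.1,"gripper": 100}
    - {"tx": -0.017,"ty": -0.241,"tz": 0,"turn": -42.1,"gripper": 100}
    - {"tx": -0.017,"ty": -0.241,"tz": 0,"turn": -42.1,"gripper": 100}

```text
time_s: 2.1
tool_pos: [500.8, -247.1, 290.0]
eef_rot: [3.141, -0.001, 0.247]
force: [0.4, -1.0, 0.1]
width: 0.998
```

Emit:
move_arm:
  commands:
    - {"tx": 0.065,"ty": -0.221,"tz": 0,"turn": -42.1,"gripper": 80}
    - {"tx": 0.065,"ty": -0.221,"tz": 0,"turn": -42.1,"gripper": 80}
    - {"tx": 0.065,"ty": -0.221,"tz": 0,"turn": -42.1,"gripper": 80}
    - {"tx": 0.065,"ty": -0.221,"tz": 0,"turn": -42.1,"gripper": 80}
    - {"tx": 0.065,"ty": -0.221,"tz": 0,"turn": -42.1,"gripper": 80}

```text
time_s: 2.6
tool_pos: [510.2, -15.5, 290.2]
eef_rot: [3.141, -0.001, 0.985]
force: [0.4, 0.5, -0.2]
width: 0.803
```

Emit:
move_arm:
  commands:
    - {"tx": 0.129,"ty": -0.093,"tz": 0,"turn": -21.3,"gripper": 80}
    - {"tx": 0.129,"ty": -0.093,"tz": 0,"turn": -21.3,"gripper": 80}
    - {"tx": 0.129,"ty": -0.093,"tz": 0,"turn": -21.3,"gripper": 80}
    - {"tx": 0.129,"ty": -0.093,"tz": 0,"turn": -21.3,"gripper": 80}
    - {"tx": 0.129,"ty": -0.093,"tz": 0,"turn": -21.3,"gripper": 80}

```text
time_s: 3.1
tool_pos: [505.6, 141.1, 289.8]
eef_rot: [3.141, -0.001, 1.35]
force: [-0.4, -1.2, 0.1]
width: 0.798
```

```bash
python3 -c "
from plan import *
print(np.round(here(),3)); plan(here(),[(506,139.3,230,1.346)])
from h import *
print(telemetry.read_state()['joint_positions'])"
```

```text
[505.555 141.051 289.776   1.35 ]
tx -0.002 ty 0.001 tz 0.060 turn 0.2  rows>=1.2
end [506.1 138.9 229.8] 1.3467
[ 0.37653979  0.29224487 -0.88663139  1.78819357  0.24401701  1.17572173
  0.76604435]
```

Emit:
move_arm:
  commands:
    - {"tx": -0.002,"ty": 0.001,"tz": 0.045,"turn": 0.2,"gripper": 70}
    - {"tx": -0.002,"ty": 0.001,"tz": 0.07,"turn": 0.2,"gripper": 60}
    - {"tx": -0.002,"ty": 0.001,"tz": 0.089,"turn": 0.2,"gripper": 55}
    - {"tx": -0.002,"ty": 0.001,"tz": 0.089,"turn": 0.2,"gripper": 50}
    - {"tx": -0.002,"ty": 0.001,"tz": 0.089,"turn": 0.2,"gripper": 50}

```text
time_s: 3.6
tool_pos: [507.2, 135.2, 200.8]
eef_rot: [3.141, 0.001, 1.34]
force: [0.5, 0.2, 0.1]
width: 0.518
```

Emit:
move_arm:
  commands:
    - {"tx": 0,"ty": 0,"tz": 0,"turn": 0,"gripper": 36}
    - {"tx": 0,"ty": 0,"tz": 0,"turn": 0,"gripper": 36}
  force: 25

```text
time_s: 3.8
tool_pos: [507.4, 136.6, 201.8]
eef_rot: [3.139, -0.001, 1.342]
force: [-0.0, -0.6, -0.3]
width: 0.406
```

```bash
python3 - <<'E'
from h import *
s,t=grab("side"),grab("top")
a=cv2.resize(s["image"][120:195,270:345],(400,400),interpolation=cv2.INTER_CUBIC)
b=cv2.resize(t["image"][170:240,195:265],(400,400),interpolation=cv2.INTER_CUBIC)
save("g.png",np.hstack([a,b])); st=telemetry.read_state();print(st["tool_pos"],st["width"],st["force"])
E
```

```text
[507.10789427 136.72720537 201.45826133] 0.37561737029139824 [0.13982525 0.90509895 0.62529432]
```

View pics/g.png

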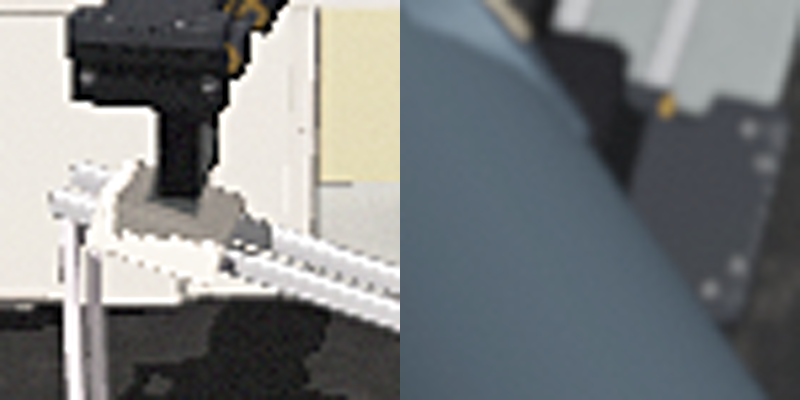

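Picture: the fingers straddle the tabs near side-view (300,157), with tips just above the plate. The measured y is 2.5 mm low, so I'll correct it and squeeze.

Emit:
move_arm:
  commands:
    - {"tx": 0.0025,"ty": -0.001,"tz": 0,"turn": 0,"gripper": 36}
    - {"tx": 0.0025,"ty": -0.001,"tz": 0,"turn": 0,"gripper": 20}
    - {"tx": 0.0025,"ty": -0.001,"tz": 0,"turn": 0,"gripper": 5}
    - {"tx": 0.0025,"ty": -0.001,"tz": 0,"turn": 0,"gripper": 5}
    - {"tx": 0.0025,"ty": -0.001,"tz": 0,"turn": 0,"gripper": 5}
  force: 25

```text
time_s: 4.4
tool_pos: [506.2, 139.8, 200.9]
eef_rot: [3.141, -0.0, 1.343]
force: [-1.2, 0.3, 3.9]
width: 0.157
```

Emit:
move_arm:
  commands:
    - {"tx": 0,"ty": 0,"tz": 0,"turn": 0,"gripper": 5}
    - {"tx": 0,"ty": 0,"tz": 0,"turn": 0,"gripper": 5}
    - {"tx": 0,"ty": 0,"tz": 0,"turn": 0,"gripper": 5}

```text
time_s: 4.7
tool_pos: [506.2, 139.8, 200.9]
eef_rot: [3.141, -0.0, 1.343]
force: [-0.9, 0.7, 5.4]
width: 0.161
```

Fully squeezed (14 mm opening) and well centred (lateral force near 0), which also confirms the rail line. Lift slowly.

Emit:
move_arm:
  commands:
    - {"tx": 0,"ty": 0,"tz": -0.008,"turn": 0,"gripper": 5}
    - {"tx": 0,"ty": 0,"tz": -0.02,"turn": 0,"gripper": 5}
    - {"tx": 0,"ty": 0,"tz": -0.035,"turn": 0,"gripper": 5}
    - {"tx": 0,"ty": 0,"tz": -0.05,"turn": 0,"gripper": 5}
    - {"tx": 0,"ty": 0,"tz": -0.06,"turn": 0,"gripper": 5}

```text
time_s: 5.2
tool_pos: [506.7, 139.7, 262.7]
eef_rot: [3.139, -0.001, 1.342]
force: [1.1, -0.1, -0.1]
width: 0.163
```

```bash
python3 -c "
from plan import *
print(np.round(here(),3)); plan(here(),[(480,0,261,1.343),(440,-95,200,1.343),(440,-95,90,1.343)])
from h import *
print(telemetry.read_state()['width'],telemetry.read_state()['force'])"
```

```text
[506.739 139.707 262.654   1.342]
tx -0.142 ty 0.006 tz 0.002 turn -0.0  rows>=2.8
tx -0.102 ty -0.018 tz 0.061 turn -0.0  rows>=2.4
tx 0.000 ty 0.000 tz 0.110 turn -0.0  rows>=2.2
end [439.8 -95.2  89.7] 1.3425
0.16282212792425305 [ 1.0504655  -0.06882783 -0.07512476]
```

```bash
python3 - <<'E'
from plan import *
from h import *
s=grab("side"); save("l.png",s["image"],(240,80,400,230),4)
plan(here(),[(480,0,261,1.343),(450,-80,200,1.343),(450,-80,90,1.343)])
E
```

```text
tx -0.143 ty 0.005 tz 0.003 turn -0.0  rows>=2.9
tx -0.084 ty -0.011 tz 0.061 turn -0.0  rows>=2.1
tx -0.000 ty -0.000 tz 0.110 turn -0.0  rows>=2.2
end [450.2 -79.7  89.8] 1.3424
```

View pics/l.png

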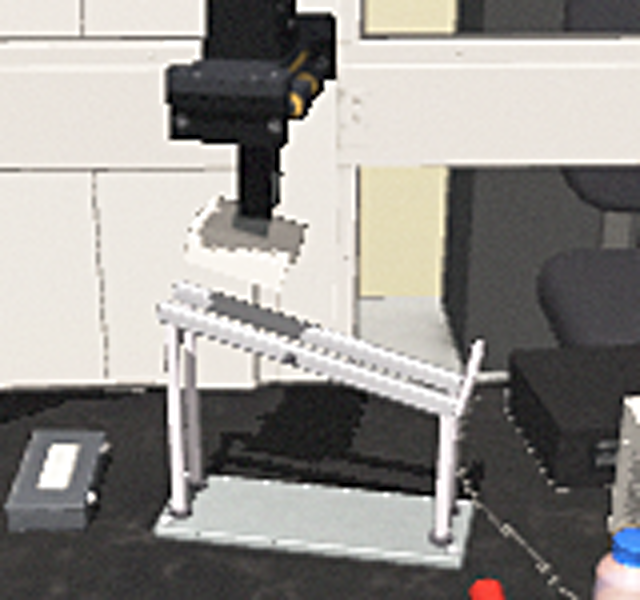

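The cover is off the rails, held at crop (245,240). Carry it and put it down.

Emit:
move_arm:
  commands:
    - {"tx": -0.03,"ty": 0.001,"tz": 0,"turn": 0,"gripper": 5}
    - {"tx": -0.07,"ty": 0.003,"tz": 0,"turn": 0,"gripper": 5}
    - {"tx": -0.11,"ty": 0.004,"tz": 0,"turn": 0,"gripper": 5}
    - {"tx": -0.143,"ty": 0.005,"tz": 0.003,"turn": 0,"gripper": 5}
    - {"tx": -0.185,"ty": 0,"tz": 0.03,"turn": 0,"gripper": 5}

```text
time_s: 5.75
tool_pos: [466.9, -41.2, 233.2]
eef_rot: [3.133, -0.001, 1.343]
force: [0.9, -0.4, -2.0]
width: 0.161
```

Emit:
move_arm:
  commands:
    - {"tx": -0.035,"ty": -0.005,"tz": 0.03,"turn": 0,"gripper": 5}
    - {"tx": -0.042,"ty": -0.006,"tz": 0.07,"turn": 0,"gripper": 5}
    - {"tx": -0.042,"ty": -0.006,"tz": 0.11,"turn": 0,"gripper": 5}
    - {"tx": -0.042,"ty": -0.006,"tz": 0.144,"turn": 0,"gripper": 5}
    - {"tx": -0.042,"ty": -0.006,"tz": 0.144,"turn": 0,"gripper": 5}

```text
time_s: 6.25
tool_pos: [445.8, -80.1, 83.4]
eef_rot: [-3.133, -0.0, 1.343]
force: [-0.4, 0.6, -1.0]
width: 0.164
```

```bash
python3 -c "
from h import *
s=telemetry.read_state();print(s['tool_pos'],s['force'],s['width'])"
```

```text
[445.75359149 -80.0948103   83.40472174] [-0.39163892  0.58928548 -0.95201065] 0.1637878879060382
```

Emit:
move_arm:
  commands:
    - {"tx": 0,"ty": 0,"tz": 0.008,"turn": 0,"gripper": 5}
    - {"tx": 0,"ty": 0,"tz": 0.014,"turn": 0,"gripper": 5}
    - {"tx": 0,"ty": 0,"tz": 0.018,"turn": 0,"gripper": 5}
    - {"tx": 0,"ty": 0,"tz": 0.018,"turn": 0,"gripper": 5}

```text
time_s: 6.65
tool_pos: [449.4, -80.3, 69.1]
eef_rot: [3.141, 0.0, 1.343]
force: [0.8, 0.5, -1.2]
width: 0.158
```

Emit:
move_arm:
  commands:
    - {"tx": 0,"ty": 0,"tz": 0.003,"turn": 0,"gripper": 5}
    - {"tx": 0,"ty": 0,"tz": 0.004,"turn": 0,"gripper": 5}
    - {"tx": 0,"ty": 0,"tz": 0.004,"turn": 0,"gripper": 5}

```text
time_s: 6.95
tool_pos: [449.8, -80.2, 65.6]
eef_rot: [3.14, 0.001, 1.343]
force: [-2.0, 0.4, 7.7]
width: 0.166
```

Emit:
move_arm:
  commands:
    - {"tx": 0,"ty": 0,"tz": 0,"turn": 0,"gripper": 25}
    - {"tx": 0,"ty": 0,"tz": 0,"turn": 0,"gripper": 50}
    - {"tx": 0,"ty": 0,"tz": 0,"turn": 0,"gripper": 70}
    - {"tx": 0,"ty": 0,"tz": 0,"turn": 0,"gripper": 70}

```text
time_s: 7.35
tool_pos: [449.2, -80.3, 64.7]
eef_rot: [3.141, 0.0, 1.343]
force: [0.0, 0.7, 0.1]
width: 0.434
```

Emit:
move_arm:
  commands:
    - {"tx": 0,"ty": 0,"tz": -0.02,"turn": 0,"gripper": 70}
    - {"tx": 0,"ty": 0,"tz": -0.065,"turn": 0,"gripper": 70}
    - {"tx": 0,"ty": 0,"tz": -0.11,"turn": 0,"gripper": 70}
    - {"tx": 0,"ty": 0,"tz": -0.13,"turn": 0,"gripper": 70}
    - {"tx": 0,"ty": 0,"tz": -0.13,"turn": 0,"gripper": 70}

```text
time_s: 7.85
tool_pos: [451.1, -80.5, 197.5]
eef_rot: [3.135, 0.001, 1.342]
force: [0.4, -0.4, 0.1]
width: 0.695
```

```bash
python3 - <<'E'
from plan import *
from h import *
np.set_printoptions(precision=1,suppress=True)
s,t=grab("side"),grab("top")
for n,d in(("side",s),("top",t)):
  for o in ("cover","capsule_mid","stand"):
    for m in nets.masks_of(o,n)[:5]:
        ys,xs=np.where(m["region"]); print(n,o,round(m["score"],2),m["uv"],len(xs),xs.min(),ys.min(),xs.max(),ys.max(),d["image"][ys,xs].mean(0))
a=cv2.resize(s["image"][220:340,240:360],(400,400),interpolation=cv2.INTER_CUBIC)
b=cv2.resize(t["image"][180:280,320:420],(400,400),interpolation=cv2.INTER_CUBIC)
save("p.png",np.hstack([a,b])); print(np.round(here(),3))
E
```

```text
side cover 0.9 [273.6, 248.5] 749 260 228 294 260 [213.5 212.6 208.9]
side capsule_mid 0.85 [288.5, 276.5] 621 280 254 299 297 [205.4 201.4 200.9]
side capsule_mid 0.77 [240.8, 286.0] 661 233 260 253 305 [140.1  68.  172. ]
side capsule_mid 0.76 [339.2, 280.6] 641 330 255 349 301 [140.2  69.2 171.7]
side capsule_mid 0.65 [350.7, 321.4] 894 335 289 362 342 [ 58.5 172.3  82.2]
side capsule_mid 0.55 [226.8, 320.9] 903 213 288 239 340 [137.1  66.7 168.5]
side stand 0.72 [320.3, 204.1] 2237 278 156 359 221 [169.5 169.2 168.2]
side stand 0.65 [296.5, 298.9] 371 275 279 307 313 [183.  182.5 170.6]
top capsule_mid 0.86 [422.7, 186.2] 313 412 176 435 197 [ 40.6 134.7  66.5]
top capsule_mid 0.85 [419.8, 284.3] 371 410 272 434 290 [121.3  68.2 146.1]
top capsule_mid 0.83 [383.5, 191.7] 267 374 179 391 197 [119.4  62.1 145.9]
top capsule_mid 0.81 [385.0, 275.0] 319 376 263 396 280 [122.   66.6 147.7]
top capsule_mid 0.49 [386.2, 229.2] 226 376 223 392 238 [172.1 171.3 172.7]
top stand 0.72 [402.4, 232.3] 927 374 217 420 244 [131.5 134.  128.3]
[448.5 -80.1 193.7   1.3]
```

View pics/p.png

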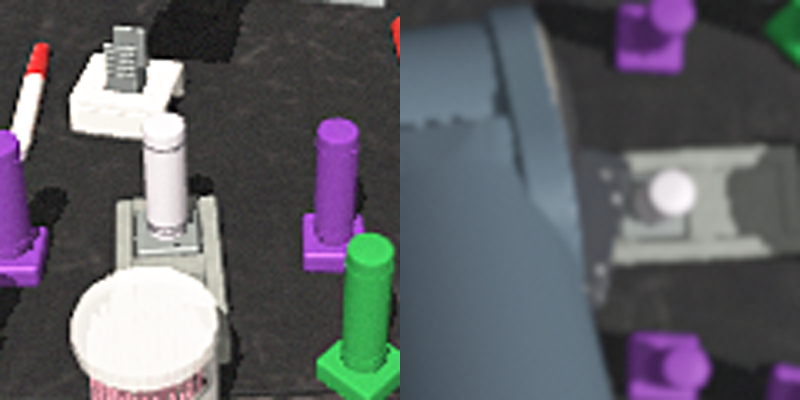

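The cover stands on the table on its skirts (side ≈ (274,248)); the silver capsule is undisturbed in its pocket. Next is the capsule at (467,-228).

```bash
python3 -c "
from plan import *
print(np.round(here(),3))
plan(here(),[(467,-228,160,1.62),(467,-228,84,1.62),(467,-228,160,1.62),(505,-20,150,1.571),(505,-20,84,1.571)])
from h import *
t=grab('top');print(atz(t,(387.5,227.25),106))"
```

```text
[448.489 -80.055 193.678   1.343]
tx -0.140 ty 0.051 tz 0.034 turn -15.9  rows>=3.1
tx -0.000 ty 0.000 tz 0.076 turn 0.0  rows>=1.5
tx -0.000 ty 0.000 tz -0.076 turn 0.0  rows>=1.5
tx 0.206 ty 0.049 tz 0.010 turn 2.8  rows>=4.2
tx -0.000 ty -0.000 tz 0.066 turn 0.0  rows>=1.3
end [505.3 -19.8  83.7] 1.5717
[ 468.24816451 -227.13633949  106.        ]
```

Emit:
move_arm:
  commands:
    - {"tx": -0.04,"ty": 0.015,"tz": 0,"turn": -5,"gripper": 80}
    - {"tx": -0.08,"ty": 0.03,"tz": 0.01,"turn": -10,"gripper": 80}
    - {"tx": -0.12,"ty": 0.045,"tz": 0.02,"turn": -15.9,"gripper": 80}
    - {"tx": -0.14,"ty": 0.051,"tz": 0.03,"turn": -15.9,"gripper": 80}
    - {"tx": -0.14,"ty": 0.051,"tz": 0.03,"turn": -15.9,"gripper": 80}

```text
time_s: 8.8
tool_pos: [465.6, -231.1, 162.4]
eef_rot: [-3.138, -0.002, 1.613]
force: [0.1, 0.2, 0.7]
width: 0.794
```

Emit:
move_arm:
  commands:
    - {"tx": 0,"ty": 0,"tz": 0,"turn": 0,"gripper": 80}
    - {"tx": 0,"ty": 0,"tz": 0,"turn": 0,"gripper": 80}

```text
time_s: 9.0
tool_pos: [467.4, -226.1, 164.9]
eef_rot: [3.141, -0.0, 1.623]
force: [0.3, 0.4, -0.6]
width: 0.8
```

```bash
python3 -c "
from plan import *
print(np.round(here(),3))
plan(here(),[(467.5,-228,84,1.62)])"
```

```text
[ 467.362 -226.073  164.937    1.623]
tx -0.002 ty 0.000 tz 0.081 turn 0.1  rows>=1.6
end [ 467.5 -228.1   83.9] 1.6208
```

Emit:
move_arm:
  commands:
    - {"tx": -0.002,"ty": 0,"tz": 0.03,"turn": 0,"gripper": 70}
    - {"tx": -0.002,"ty": 0,"tz": 0.06,"turn": 0,"gripper": 60}
    - {"tx": -0.002,"ty": 0,"tz": 0.081,"turn": 0,"gripper": 50}
    - {"tx": -0.002,"ty": 0,"tz": 0.081,"turn": 0,"gripper": 40}
    - {"tx": -0.002,"ty": 0,"tz": 0.081,"turn": 0,"gripper": 20}
  force: 15

```text
time_s: 9.5
tool_pos: [467.8, -228.9, 84.5]
eef_rot: [3.141, 0.0, 1.622]
force: [0.1, -0.1, 0.5]
width: 0.429
```

Emit:
move_arm:
  commands:
    - {"tx": 0,"ty": 0,"tz": 0,"turn": 0,"gripper": 15}
    - {"tx": 0,"ty": 0,"tz": 0,"turn": 0,"gripper": 15}
    - {"tx": 0,"ty": 0,"tz": 0,"turn": 0,"gripper": 15}
    - {"tx": 0,"ty": 0,"tz": 0,"turn": 0,"gripper": 15}

```text
time_s: 9.9
tool_pos: [468.2, -230.1, 85.0]
eef_rot: [3.139, 0.001, 1.62]
force: [-0.2, 0.6, 6.2]
width: 0.295
```

Gripped (25.7 mm). Lift straight up and carry.

Emit:
move_arm:
  commands:
    - {"tx": 0,"ty": 0,"tz": -0.015,"turn": 0,"gripper": 15}
    - {"tx": 0,"ty": 0,"tz": -0.04,"turn": 0,"gripper": 15}
    - {"tx": 0,"ty": 0,"tz": -0.07,"turn": 0,"gripper": 15}
    - {"tx": 0,"ty": 0,"tz": -0.08,"turn": 0,"gripper": 15}
    - {"tx": 0,"ty": 0,"tz": -0.08,"turn": 0,"gripper": 15}

```text
time_s: 10.4
tool_pos: [467.9, -230.7, 165.4]
eef_rot: [3.139, 0.002, 1.62]
force: [0.4, -0.7, -0.6]
width: 0.296
```

Emit:
move_arm:
  commands:
    - {"tx": 0.04,"ty": 0.01,"tz": 0,"turn": 1,"gripper": 15}
    - {"tx": 0.09,"ty": 0.022,"tz": 0,"turn": 2,"gripper": 15}
    - {"tx": 0.14,"ty": 0.035,"tz": 0.005,"turn": 2.8,"gripper": 15}
    - {"tx": 0.185,"ty": 0.047,"tz": 0.01,"turn": 2.8,"gripper": 15}
    - {"tx": 0.208,"ty": 0.049,"tz": 0.015,"turn": 2.8,"gripper": 15}

```text
time_s: 10.9
tool_pos: [505.7, -14.9, 147.8]
eef_rot: [-3.141, -0.003, 1.577]
force: [0.1, -0.5, -1.3]
width: 0.295
```

Emit:
move_arm:
  commands:
    - {"tx": 0,"ty": 0,"tz": 0.02,"turn": 0,"gripper": 15}
    - {"tx": 0,"ty": 0,"tz": 0.04,"turn": 0,"gripper": 15}
    - {"tx": 0,"ty": 0,"tz": 0.055,"turn": 0,"gripper": 15}
    - {"tx": 0,"ty": 0,"tz": 0.055,"turn": 0,"gripper": 15}
    - {"tx": 0,"ty": 0,"tz": 0.055,"turn": 0,"gripper": 15}

```text
time_s: 11.4
tool_pos: [505.6, -20.0, 93.3]
eef_rot: [-3.141, -0.0, 1.571]
force: [0.4, 1.0, -0.8]
width: 0.295
```

```bash
python3 - <<'E'
from plan import *
from h import *
s,t=grab("side"),grab("top")
a=cv2.resize(s["image"][190:280,260:380],(533,400),interpolation=cv2.INTER_CUBIC)
save("q.png",a)
q=telemetry.read_state();print(np.round(here(),3),q["force"],q["width"])
E
```

```text
[506.38  -20.036  94.274   1.571] [ 0.03024816  0.00071821 -0.30601445] 0.29655612711523377
```

View pics/q.png

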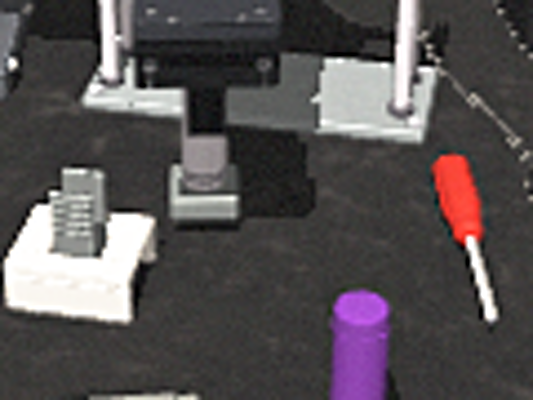

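Held upright above clear table, cap bottom about 15 mm up. Lower to contact, then tip towards +x, pivoting in a light grip.

Emit:
move_arm:
  commands:
    - {"tx": 0,"ty": 0,"tz": 0.008,"turn": 0,"gripper": 15}
    - {"tx": 0,"ty": 0,"tz": 0.014,"turn": 0,"gripper": 15}
    - {"tx": 0,"ty": 0,"tz": 0.016,"turn": 0,"gripper": 15}
    - {"tx": 0,"ty": 0,"tz": 0.016,"turn": 0,"gripper": 15}

```text
time_s: 11.9
tool_pos: [506.2, -19.9, 78.7]
eef_rot: [3.141, 0.001, 1.571]
force: [-3.3, -0.4, 10.3]
width: 0.296
```

Emit:
move_arm:
  commands:
    - {"tx": 0,"ty": 0.005,"tz": 0,"turn": 0,"gripper": 15}
    - {"tx": 0,"ty": 0.014,"tz": 0,"turn": 0,"gripper": 15}
    - {"tx": 0,"ty": 0.024,"tz": 0,"turn": 0,"gripper": 15}
    - {"tx": 0,"ty": 0.034,"tz": 0.001,"turn": 0,"gripper": 15}
    - {"tx": 0,"ty": 0.042,"tz": 0.002,"turn": 0,"gripper": 15}
  force: 5

```text
time_s: 12.4
tool_pos: [548.6, -20.0, 75.3]
eef_rot: [-3.142, -0.0, 1.571]
force: [-1.2, 0.3, -0.2]
width: 0.294
```

```bash
python3 - <<'E'
from plan import *
from h import *
s=grab("side")
save("r.png",cv2.resize(s["image"][190:280,260:380],(533,400),interpolation=cv2.INTER_CUBIC))
q=telemetry.read_state();print(np.round(here(),3),q["force"],q["width"])
E
```

```text
[549.806 -19.961  75.23    1.571] [1.48350639 0.31147524 0.62975126] 0.2947303121750549
```

View pics/r.png

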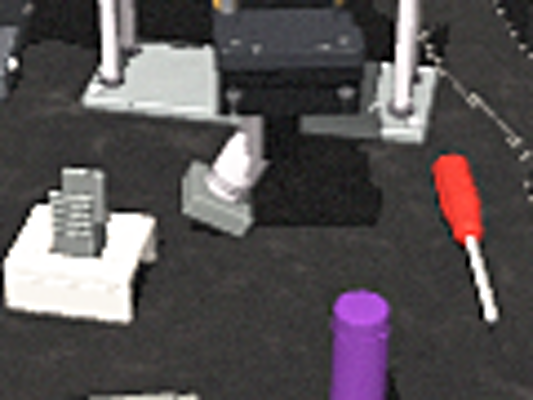

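It tips as planned (about 30°, crop (225,180)). Continue along the arc.

Emit:
move_arm:
  commands:
    - {"tx": 0,"ty": 0.01,"tz": 0.003,"turn": 0,"gripper": 15}
    - {"tx": 0,"ty": 0.02,"tz": 0.008,"turn": 0,"gripper": 15}
    - {"tx": 0,"ty": 0.029,"tz": 0.014,"turn": 0,"gripper": 15}
    - {"tx": 0,"ty": 0.037,"tz": 0.022,"turn": 0,"gripper": 15}
    - {"tx": 0,"ty": 0.044,"tz": 0.03,"turn": 0,"gripper": 15}

```text
time_s: 12.95
tool_pos: [592.9, -19.9, 44.9]
eef_rot: [3.141, -0.0, 1.571]
force: [0.8, 0.0, 0.7]
width: 0.298
```

Emit:
move_arm:
  commands:
    - {"tx": 0,"ty": 0.004,"tz": 0.007,"turn": 0,"gripper": 15}
    - {"tx": 0,"ty": 0.007,"tz": 0.014,"turn": 0,"gripper": 15}
    - {"tx": 0,"ty": 0.01,"tz": 0.02,"turn": 0,"gripper": 15}
    - {"tx": 0,"ty": 0.011,"tz": 0.023,"turn": 0,"gripper": 15}
    - {"tx": 0,"ty": 0.011,"tz": 0.023,"turn": 0,"gripper": 15}

```text
time_s: 13.45
tool_pos: [602.1, -19.9, 22.0]
eef_rot: [-3.14, 0.0, 1.571]
force: [-0.8, -0.8, -0.9]
width: 0.291
```

```bash
python3 - <<'E'
from plan import *
from h import *
s=grab("side")
save("u.png",cv2.resize(s["image"][190:280,260:380],(533,400),interpolation=cv2.INTER_CUBIC))
q=telemetry.read_state();print(np.round(here(),3),q["force"],q["width"])
E
```

```text
[602.245 -19.916  22.334   1.571] [-0.18005596  0.04010778 -1.45438824] 0.29627114797726656
```

View pics/u.png

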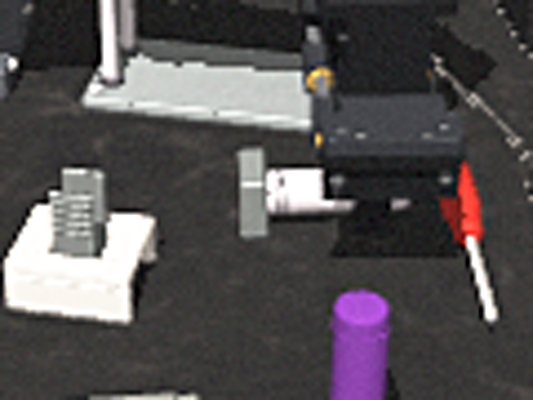

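Lying flat with its axis along x, cap at crop (252,192). Let go and back off.

Emit:
move_arm:
  commands:
    - {"tx": 0,"ty": 0,"tz": 0,"turn": 0,"gripper": 45}
    - {"tx": 0,"ty": 0,"tz": 0,"turn": 0,"gripper": 65}
    - {"tx": 0,"ty": 0,"tz": 0,"turn": 0,"gripper": 65}
    - {"tx": 0,"ty": 0,"tz": 0,"turn": 0,"gripper": 65}

```text
time_s: 13.9
tool_pos: [602.9, -20.0, 22.9]
eef_rot: [3.141, 0.0, 1.571]
force: [-0.6, -0.1, -0.9]
width: 0.574
```

Emit:
move_arm:
  commands:
    - {"tx": 0,"ty": 0,"tz": -0.04,"turn": 0,"gripper": 75}
    - {"tx": 0,"ty": 0,"tz": -0.085,"turn": 0,"gripper": 75}
    - {"tx": 0,"ty": 0,"tz": -0.13,"turn": 0,"gripper": 75}
    - {"tx": 0,"ty": 0,"tz": -0.13,"turn": 0,"gripper": 75}
    - {"tx": 0,"ty": 0,"tz": -0.13,"turn": 0,"gripper": 75}

```text
time_s: 14.4
tool_pos: [603.3, -20.1, 153.8]
eef_rot: [3.139, 0.001, 1.571]
force: [0.2, 0.4, -0.3]
width: 0.745
```

```bash
python3 - <<'E'
from plan import *
from h import *
np.set_printoptions(precision=1,suppress=True)
D={n:grab(n) for n in("side","top")}
for n,d in D.items():
    for m in nets.masks_of("capsule_mid",n):
        ys,xs=np.where(m["region"]);c=d["image"][ys,xs].mean(0)
        if c.max()-c.min()<25:
            w=cv2.minAreaRect(np.c_[xs,ys].astype(np.float32)); print(n,round(m["score"],2),m["uv"],len(xs),xs.min(),ys.min(),xs.max(),ys.max(),w)
            ext=cv2.boxPoints(w); print([atz(d,e,20)[:2] for e in ext])
d=D["side"]
I=d["image"][215:255,295:375]; np.save("z.npy",I)
# cap outline prediction in side for centre x=531,y=-20
for X in(523,539): print("pred",X,proj(d,[(X,-40,0),(X,-40,40),(X,0,40)]).tolist())
g=cv2.cvtColor(d["image"],cv2.COLOR_RGB2GRAY)
for r in(230,234,238): print(r,g[r,305:345].tolist())
print(here())
E
```

```text
side 0.72 [330.0, 229.9] 433 314 223 353 242 ((333.5, 232.5), (19.0, 39.0), 90.0)
[array([527.2,  30.6]), array([635. ,  26.4]), array([623.2, -63.4]), array([523.9, -59.4])]
top 0.45 [295.2, 202.8] 93 290 195 299 208 ((293.3000183105469, 202.6000518798828), (12.969193458557129, 8.9442720413208), 63.43495178222656)
[array([547.4,   9.5]), array([557.5, -10.2]), array([528.4, -24.9]), array([518.4,  -5.2])]
pred 523 [[313.3859440388519, 243.95945228119615], [313.36590306695126, 231.21187862673548], [312.8305580096686, 222.85500995577058]]
pred 539 [[319.4853810693629, 243.81642913308588], [319.59155360942117, 231.07518723461968], [318.8318412425093, 222.72912401020517]]
230 [54, 58, 51, 53, 55, 49, 61, 58, 52, 67, 91, 157, 174, 176, 167, 173, 129, 255, 255, 255, 238, 255, 255, 255, 255, 255, 255, 255, 255, 255, 255, 255, 255, 255, 255, 255, 255, 255, 255, 255]
234 [53, 57, 53, 53, 59, 57, 58, 57, 52, 87, 117, 146, 149, 148, 147, 143, 98, 255, 235, 246, 187, 255, 255, 255, 255, 255, 255, 255, 255, 255, 255, 255, 255, 255, 255, 255, 255, 255, 255, 255]
238 [60, 56, 55, 52, 59, 60, 72, 82, 77, 83, 142, 147, 147, 144, 149, 139, 77, 87, 63, 90, 81, 91, 119, 119, 124, 123, 131, 129, 158, 163, 169, 176, 177, 181, 187, 185, 189, 200, 169, 197]
[np.float64(601.763507468824), np.float64(-20.203983532145458), np.float64(150.9829223392442), np.float64(1.5712396863328135)]
```

Emit:
move_arm:
  commands:
    - {"tx": 0,"ty": -0.03,"tz": 0.02,"turn": 0,"gripper": 75}
    - {"tx": 0,"ty": -0.068,"tz": 0.04,"turn": 0,"gripper": 75}
    - {"tx": 0,"ty": -0.068,"tz": 0.08,"turn": 0,"gripper": 75}
    - {"tx": 0,"ty": -0.068,"tz": 0.115,"turn": 0,"gripper": 75}
    - {"tx": 0,"ty": -0.068,"tz": 0.129,"turn": 0,"gripper": 75}

```text
time_s: 15.1
tool_pos: [531.8, -20.3, 20.0]
eef_rot: [-3.135, -0.0, 1.572]
force: [-1.2, 0.3, 0.1]
width: 0.754
```

Emit:
move_arm:
  commands:
    - {"tx": 0,"ty": 0,"tz": 0,"turn": 0,"gripper": 55}
    - {"tx": 0,"ty": 0,"tz": 0,"turn": 0,"gripper": 40}
    - {"tx": 0,"ty": 0,"tz": 0,"turn": 0,"gripper": 38}
    - {"tx": 0,"ty": 0,"tz": 0,"turn": 0,"gripper": 38}
    - {"tx": 0,"ty": 0,"tz": 0,"turn": 0,"gripper": 38}
  force: 3

```text
time_s: 15.6
tool_pos: [535.4, -19.9, 24.3]
eef_rot: [3.14, 0.0, 1.571]
force: [-0.1, 0.3, 1.3]
width: 0.459
```

Gripped the cap (40 mm). Lift with the light grip so the body swings down, and see how it hangs.

Emit:
move_arm:
  commands:
    - {"tx": 0,"ty": 0,"tz": -0.02,"turn": 0,"gripper": 38}
    - {"tx": 0,"ty": 0,"tz": -0.05,"turn": 0,"gripper": 38}
    - {"tx": 0,"ty": 0,"tz": -0.09,"turn": 0,"gripper": 38}
    - {"tx": 0,"ty": 0,"tz": -0.12,"turn": 0,"gripper": 38}
    - {"tx": 0,"ty": 0,"tz": -0.12,"turn": 0,"gripper": 38}

```text
time_s: 16.1
tool_pos: [537.5, -19.5, 147.9]
eef_rot: [3.133, 0.001, 1.571]
force: [-0.1, 0.2, -0.5]
width: 0.458
```

```bash
cat > ang.py <<'E'
from plan import *
from h import *
np.set_printoptions(precision=1,suppress=True)
d=grab("side")
for m in nets.masks_of("capsule_mid","side"):
    ys,xs=np.where(m["region"]);c=d["image"][ys,xs].mean(0)
    if c.max()-c.min()<25: print(round(m["score"],2),m["uv"],len(xs),xs.min(),ys.min(),xs.max(),ys.max(),cv2.minAreaRect(np.c_[xs,ys].astype(np.float32)))
q=telemetry.read_state();print(np.round(here(),3),q["force"],q["width"])
x,y,z=q["tool_pos"]
print("tcp px",proj(d,[(x,y,z),(x,y,z-92)]).tolist())
save("v%d.png"%int(q["time_s"]*100),d["image"],(280,140,380,240),5)
g=d["image"].copy(); u,v=proj(d,(x,y,z-20))[0].astype(int)
k=d["image"][v-14:v+50:3,u-24:u+56:3].min(-1)   # coarse brightness map
for r in k: print("".join("#" if a>150 else "+" if a>90 else "." for a in r))
E
python3 ang.py
```

```text
0.78 [336.1, 199.6] 304 324 191 350 213 ((336.23846435546875, 202.70770263671875), (31.13271713256836, 10.915055274963379), 29.74488067626953)
[534.7 -20.3 144.    1.6] [ 0.1  0.4 -1.5] 0.4629726375438383
tcp px [[317.7557382029689, 191.63309547123217], [317.5957734886628, 223.04370969612637]]
...................##......
...................##......
...................##.....+
...........++......##......
...........++++....##......
###........+++++#..#+......
########...++++++#.#++.....
#######++.+..++++###+#+....
########.+.....++###.#.+...
########+++.+....+####.....
########+#.+....##+#++.....
.....++#+++++++..####+.....
................+####......
...........................
...........................
...........................
...........................
...........................
+..........................
#..........................
+.......................#..
#..........................
```

It swung about 30° down; ratchet further with short vertical strokes.

Emit:
move_arm:
  commands:
    - {"tx": 0,"ty": 0,"tz": -0.04,"turn": 0,"gripper": 38}
    - {"tx": 0,"ty": 0,"tz": 0,"turn": 0,"gripper": 38}
    - {"tx": 0,"ty": 0,"tz": -0.04,"turn": 0,"gripper": 38}
    - {"tx": 0,"ty": 0,"tz": 0,"turn": 0,"gripper": 38}
    - {"tx": 0,"ty": 0,"tz": -0.04,"turn": 0,"gripper": 38}

```text
time_s: 16.7
tool_pos: [527.4, -21.8, 171.8]
eef_rot: [-3.116, -0.004, 1.571]
force: [-0.8, -1.6, -1.3]
width: 0.457
```

```bash
python3 ang.py
```

```text
0.58 [314.3, 198.9] 419 306 180 324 219 ((315.0, 199.5), (39.0, 18.0), 90.0)
[535.7 -19.5 183.6   1.6] [ 1.3  0.  -0.1] 0.45833503991572777
tcp px [[318.2094116740529, 177.00763456231684], [318.0245275591536, 209.74096839993678]]
##+...........++++####.....
##+............+#########..
##+#..........+###+###.....
...............+#####......
.................+###+..+..
...................#+......
...................#+......
.....+.............#.......
.....+.............#+......
.....++++..........#.......
#####++++..........#.......
#####++++++.+++....#.......
#####++++++.+++..#####+....
#####+###+....+..####+.+...
########+++....###+##+..+..
########....+...##+.#......
.....###.+++++++#####......
.....###..........+##......
...........................
...........................
...........................
...........................
```

```bash
cat > ang2.py <<'E'
from plan import *
from h import *
d=grab("side")
for m in nets.masks_of("capsule_mid","side"):
    ys,xs=np.where(m["region"]);c=d["image"][ys,xs].mean(0)
    if c.max()-c.min()<25 and m["score"]>.3:
        print(round(m["score"],2),[(int(r),int(xs[ys==r].min()),int(xs[ys==r].max())) for r in range(ys.min(),ys.max()+1,3) if (ys==r).any()])
q=telemetry.read_state();x,y,z=q["tool_pos"]
print(np.round(here(),3),np.round(q["force"],1),round(q["width"],3)); print(proj(d,[(x,y,z),(x,y,z-92)]).round(1).tolist())
E
python3 ang2.py
```

```text
0.64 [(175, 311, 313), (178, 310, 326), (181, 310, 326), (184, 310, 326), (187, 324, 325), (190, 313, 322), (193, 312, 322), (196, 312, 322), (199, 312, 321), (202, 312, 321), (205, 312, 321), (208, 311, 321), (211, 311, 320), (214, 312, 320)]
[534.333 -20.043 182.579   1.571] [-0.2  0.8 -0.8] 0.46
[[317.7, 177.5], [317.5, 210.2]]
```

It now hangs almost vertically, cap up (about 2.5° off). Stand it on its round end, then regrip the cap higher and square.

Emit:
move_arm:
  commands:
    - {"tx": 0,"ty": 0,"tz": 0.02,"turn": 0,"gripper": 38}
    - {"tx": 0,"ty": 0,"tz": 0.04,"turn": 0,"gripper": 38}
    - {"tx": 0,"ty": 0,"tz": 0.06,"turn": 0,"gripper": 38}
    - {"tx": 0,"ty": 0,"tz": 0.075,"turn": 0,"gripper": 38}
    - {"tx": 0,"ty": 0,"tz": 0.083,"turn": 0,"gripper": 38}

```text
time_s: 17.4
tool_pos: [533.8, -20.1, 99.1]
eef_rot: [-3.139, 0.0, 1.572]
force: [-0.7, -1.0, 4.5]
width: 0.458
```

Emit:
move_arm:
  commands:
    - {"tx": 0,"ty": 0,"tz": 0.003,"turn": 0,"gripper": 38}
    - {"tx": 0,"ty": 0,"tz": 0.006,"turn": 0,"gripper": 38}
    - {"tx": 0,"ty": 0,"tz": 0.008,"turn": 0,"gripper": 38}
    - {"tx": 0,"ty": 0,"tz": 0.008,"turn": 0,"gripper": 38}

```text
time_s: 17.8
tool_pos: [535.3, -19.9, 93.1]
eef_rot: [3.14, 0.0, 1.571]
force: [0.2, 0.1, 2.9]
width: 0.458
```

```bash
python3 ang2.py
```

```text
0.69 [(210, 324, 324), (213, 310, 325), (216, 312, 313), (219, 312, 313), (222, 311, 319), (225, 311, 320), (228, 311, 320), (231, 311, 319), (234, 310, 319), (237, 310, 319), (240, 311, 318)]
[535.169 -19.963  93.115   1.571] [-0.1 -0.1  4.4] 0.461
[[317.8, 209.3], [317.7, 239.1]]
```

```bash
python3 - <<'E'
from h import *
d=grab("side")
for r in range(206,246,3): print(r,d["image"][r,304:332].min(-1).tolist())
print(proj(d,[(535,-40,100),(515,-40,100),(555,-40,100),(535,-40,84),(522,-20,80),(548,-20,80),(522,-20,5),(548,-20,5)]).round(1).tolist())
E
```

```text
206 [8, 28, 89, 57, 26, 30, 35, 38, 24, 33, 31, 36, 36, 32, 35, 38, 27, 31, 32, 31, 33, 36, 38, 33, 31, 29, 28, 32]
209 [79, 44, 152, 86, 97, 91, 56, 52, 53, 42, 28, 29, 26, 28, 24, 27, 14, 24, 33, 63, 68, 69, 74, 76, 75, 71, 74, 72]
212 [202, 202, 202, 207, 214, 188, 105, 77, 86, 73, 35, 23, 20, 21, 24, 15, 27, 19, 30, 85, 90, 84, 89, 89, 92, 92, 91, 93]
215 [206, 199, 204, 214, 154, 238, 218, 134, 100, 68, 22, 19, 20, 20, 11, 19, 13, 15, 32, 83, 91, 84, 92, 87, 89, 92, 89, 90]
218 [49, 49, 46, 46, 56, 55, 53, 63, 132, 126, 52, 13, 22, 16, 18, 26, 18, 14, 33, 104, 111, 103, 105, 106, 101, 98, 98, 103]
221 [67, 67, 61, 52, 54, 56, 51, 84, 136, 122, 54, 32, 42, 35, 42, 45, 44, 45, 26, 26, 36, 27, 21, 26, 18, 24, 21, 25]
224 [58, 66, 60, 61, 58, 56, 48, 106, 138, 137, 141, 144, 146, 144, 149, 149, 150, 81, 33, 29, 26, 31, 32, 32, 35, 32, 25, 28]
227 [57, 68, 68, 67, 67, 56, 48, 129, 144, 141, 146, 142, 146, 147, 149, 145, 124, 55, 22, 16, 29, 25, 32, 30, 27, 34, 28, 33]
230 [55, 59, 54, 49, 49, 52, 72, 129, 141, 143, 141, 145, 146, 149, 148, 151, 101, 38, 27, 33, 28, 26, 33, 41, 34, 34, 35, 33]
233 [56, 52, 48, 55, 54, 43, 136, 238, 163, 135, 133, 132, 133, 137, 144, 149, 80, 31, 27, 35, 29, 23, 27, 28, 30, 28, 38, 31]
236 [52, 55, 55, 56, 52, 39, 136, 235, 246, 243, 242, 240, 235, 227, 203, 168, 73, 25, 26, 27, 24, 33, 26, 34, 32, 30, 35, 26]
239 [59, 50, 59, 51, 54, 45, 145, 244, 250, 242, 220, 203, 192, 212, 188, 129, 68, 51, 55, 56, 53, 53, 55, 53, 60, 53, 56, 56]
242 [48, 51, 57, 57, 63, 54, 52, 48, 48, 67, 102, 100, 90, 60, 46, 54, 59, 54, 57, 55, 56, 57, 51, 58, 55, 58, 57, 53]
245 [56, 56, 57, 53, 56, 60, 53, 57, 62, 54, 59, 62, 54, 60, 64, 58, 61, 63, 65, 68, 65, 61, 52, 54, 59, 57, 57, 58]
[[318.2, 211.0], [310.1, 211.1], [326.2, 210.8], [318.1, 216.5], [312.7, 213.8], [322.8, 213.6], [312.7, 238.0], [322.5, 237.8]]
```

Emit:
move_arm:
  commands:
    - {"tx": 0,"ty": -0.002,"tz": 0,"turn": 0,"gripper": 38}
    - {"tx": 0,"ty": -0.004,"tz": 0,"turn": 0,"gripper": 38}
    - {"tx": 0,"ty": -0.006,"tz": 0,"turn": 0,"gripper": 38}
    - {"tx": 0,"ty": -0.006,"tz": 0,"turn": 0,"gripper": 38}

```text
time_s: 18.35
tool_pos: [528.0, -20.1, 92.3]
eef_rot: [-3.14, 0.0, 1.571]
force: [-0.6, 0.3, 1.1]
width: 0.458
```

Emit:
move_arm:
  commands:
    - {"tx": 0,"ty": 0,"tz": 0,"turn": 0,"gripper": 48}
    - {"tx": 0,"ty": 0,"tz": 0,"turn": 0,"gripper": 55}
    - {"tx": 0,"ty": 0,"tz": 0,"turn": 0,"gripper": 62}
    - {"tx": 0,"ty": 0,"tz": 0,"turn": 0,"gripper": 62}

```text
time_s: 18.75
tool_pos: [528.8, -19.9, 92.6]
eef_rot: [-3.141, -0.0, 1.571]
force: [0.3, -0.2, -0.8]
width: 0.6
```

```bash
python3 ang2.py; python3 - <<'E'
from h import *
d=grab("side")
for r in range(209,246,3): print(r,d["image"][r,304:332].min(-1).tolist())
E
```

```text
0.6 [(210, 307, 309), (213, 306, 322), (216, 308, 310), (222, 310, 319), (225, 310, 320), (228, 310, 319), (231, 310, 319), (234, 310, 319), (237, 310, 319), (240, 311, 317)]
[528.817 -19.891  92.607   1.571] [-0.2  0.3 -1. ] 0.611
[[315.3, 209.5], [315.3, 239.3]]
209 [58, 54, 69, 41, 38, 47, 44, 37, 25, 29, 29, 36, 21, 30, 28, 37, 33, 53, 57, 59, 56, 56, 53, 54, 52, 68, 79, 78]
212 [202, 209, 215, 117, 79, 86, 94, 57, 15, 16, 28, 28, 29, 16, 7, 13, 41, 84, 81, 91, 93, 92, 89, 93, 90, 89, 90, 87]
215 [203, 206, 217, 115, 71, 83, 90, 45, 31, 18, 22, 9, 33, 22, 23, 15, 61, 83, 82, 93, 91, 92, 93, 89, 94, 89, 89, 89]
218 [46, 45, 50, 54, 51, 68, 117, 63, 16, 18, 31, 9, 15, 22, 14, 12, 64, 102, 105, 106, 112, 102, 100, 105, 101, 103, 103, 102]
221 [65, 67, 59, 60, 51, 66, 139, 83, 24, 11, 18, 19, 25, 13, 15, 18, 27, 35, 21, 32, 27, 20, 29, 31, 19, 36, 30, 28]
224 [56, 58, 62, 59, 56, 63, 133, 142, 145, 145, 149, 152, 152, 148, 154, 106, 41, 26, 33, 34, 21, 29, 26, 29, 29, 34, 28, 34]
227 [57, 68, 71, 58, 66, 73, 134, 141, 140, 147, 146, 141, 150, 146, 151, 100, 33, 28, 27, 23, 31, 31, 33, 28, 28, 38, 28, 34]
230 [59, 53, 49, 53, 47, 61, 130, 137, 146, 142, 146, 146, 148, 146, 151, 99, 40, 23, 25, 24, 29, 30, 38, 38, 24, 39, 26, 35]
233 [56, 58, 51, 54, 49, 62, 129, 134, 135, 130, 131, 132, 132, 138, 145, 101, 38, 26, 28, 30, 25, 32, 32, 35, 33, 19, 33, 30]
236 [56, 59, 54, 54, 48, 53, 203, 239, 241, 238, 240, 236, 231, 225, 202, 106, 27, 23, 35, 33, 28, 24, 31, 24, 31, 33, 32, 39]
239 [54, 55, 55, 55, 46, 41, 218, 238, 216, 208, 183, 165, 183, 211, 197, 98, 54, 53, 59, 58, 58, 57, 60, 51, 55, 55, 56, 60]
242 [54, 54, 54, 53, 59, 51, 50, 42, 93, 117, 121, 119, 100, 66, 53, 54, 59, 63, 56, 58, 56, 53, 57, 56, 56, 60, 57, 53]
245 [57, 59, 52, 56, 58, 57, 53, 58, 56, 56, 58, 61, 57, 57, 58, 61, 60, 65, 63, 65, 66, 58, 59, 54, 55, 59, 56, 52]
```

It stands vertically by itself, axis x≈527.5. Regrip higher and firmer.

Emit:
move_arm:
  commands:
    - {"tx": 0,"ty": -0.001,"tz": -0.008,"turn": 0,"gripper": 60}
    - {"tx": 0,"ty": -0.001,"tz": -0.013,"turn": 0,"gripper": 60}
    - {"tx": 0,"ty": -0.001,"tz": -0.013,"turn": 0,"gripper": 50}
    - {"tx": 0,"ty": -0.001,"tz": -0.013,"turn": 0,"gripper": 38}
    - {"tx": 0,"ty": -0.001,"tz": -0.013,"turn": 0,"gripper": 35}
  force: 15

```text
time_s: 19.4
tool_pos: [527.9, -20.0, 105.8]
eef_rot: [3.141, 0.0, 1.571]
force: [0.2, 0.0, 1.7]
width: 0.459
```

Emit:
move_arm:
  commands:
    - {"tx": 0,"ty": 0,"tz": 0,"turn": 0,"gripper": 35}
    - {"tx": 0,"ty": 0,"tz": 0,"turn": 0,"gripper": 35}
    - {"tx": 0,"ty": 0,"tz": 0,"turn": 0,"gripper": 35}

```text
time_s: 19.7
tool_pos: [528.0, -20.0, 105.8]
eef_rot: [3.141, 0.0, 1.571]
force: [0.1, -0.8, 3.2]
width: 0.459
```

Emit:
move_arm:
  commands:
    - {"tx": 0,"ty": 0,"tz": -0.03,"turn": 0,"gripper": 35}
    - {"tx": 0,"ty": 0,"tz": -0.07,"turn": 0,"gripper": 35}
    - {"tx": 0,"ty": 0,"tz": -0.12,"turn": 0,"gripper": 35}
    - {"tx": 0,"ty": 0,"tz": -0.165,"turn": 0,"gripper": 35}
    - {"tx": 0,"ty": 0,"tz": -0.185,"turn": 0,"gripper": 35}

```text
time_s: 20.2
tool_pos: [529.2, -19.2, 294.5]
eef_rot: [3.136, 0.0, 1.572]
force: [0.8, -0.6, -0.1]
width: 0.456
```

```bash
python3 ang2.py; python3 -c "
from plan import *
plan(here(),[(500,60,292,1.346),(492,143,290,1.346),(492,143,280,1.346)])"
```

```text
0.88 [(133, 308, 309), (136, 307, 323), (139, 307, 323), (142, 307, 323), (145, 309, 319), (148, 310, 320), (151, 310, 320), (154, 310, 320), (157, 310, 320), (160, 310, 320), (163, 310, 320), (166, 311, 320), (169, 311, 320), (172, 311, 320), (175, 312, 319)]
[529.287 -19.501 293.488   1.571] [ 0.7  0.5 -0.2] 0.46
[[315.7, 133.3], [315.6, 170.3]]
tx 0.080 ty -0.029 tz 0.001 turn 12.9  rows>=1.7
tx 0.079 ty -0.026 tz 0.002 turn -0.0  rows>=1.7
tx -0.000 ty -0.000 tz 0.010 turn -0.0  rows>=0.2
end [492.5 143.3 280.5] 1.3459
```

Emit:
move_arm:
  commands:
    - {"tx": 0.03,"ty": -0.01,"tz": 0,"turn": 6,"gripper": 35}
    - {"tx": 0.07,"ty": -0.02,"tz": 0,"turn": 12.9,"gripper": 35}
    - {"tx": 0.11,"ty": -0.027,"tz": 0,"turn": 12.9,"gripper": 35}
    - {"tx": 0.145,"ty": -0.031,"tz": 0,"turn": 12.9,"gripper": 35}
    - {"tx": 0.161,"ty": -0.031,"tz": 0,"turn": 12.9,"gripper": 35}

```text
time_s: 20.8
tool_pos: [494.4, 144.6, 289.0]
eef_rot: [-3.139, 0.0, 1.352]
force: [-0.3, -0.8, -0.7]
width: 0.456
```

Emit:
move_arm:
  commands:
    - {"tx": 0,"ty": 0,"tz": 0,"turn": 0,"gripper": 35}
    - {"tx": 0,"ty": 0,"tz": 0,"turn": 0,"gripper": 35}
    - {"tx": 0,"ty": 0,"tz": 0,"turn": 0,"gripper": 35}

```text
time_s: 21.1
tool_pos: [496.8, 139.2, 289.6]
eef_rot: [-3.14, 0.001, 1.344]
force: [-0.2, -0.5, -0.4]
width: 0.458
```

```bash
python3 ang2.py; python3 - <<'E'
from plan import *
h=here();print(np.round(h,4)); x=h[0]; print("line y here",139.8-.229*(x-506.2))
c,s=np.cos(h[3]),np.sin(h[3]);d=np.array([497.5-x,141.8-h[1]]);print("tx,ty mm",d@[c,s],d@[s,-c])
E
```

```text
0.66 [(116, 304, 306), (119, 303, 308), (122, 303, 308), (125, 302, 306), (128, 297, 305), (131, 296, 305), (134, 296, 305), (137, 297, 305), (140, 297, 305), (143, 297, 305), (146, 297, 305), (149, 297, 305), (152, 298, 304)]
[496.925 139.43  290.07    1.344] [ 0.3 -0.4  0.5] 0.455
[[301.1, 115.5], [301.6, 148.2]]
[496.9253 139.4304 290.0704   1.3436]
line y here 141.9239129591684
tx,ty mm 2.4382100958841804 0.026118628639750497
```

Emit:
move_arm:
  commands:
    - {"tx": 0.0024,"ty": 0,"tz": 0,"turn": 0,"gripper": 35}
    - {"tx": 0.0024,"ty": 0,"tz": 0.01,"turn": 0,"gripper": 35}
    - {"tx": 0.0024,"ty": 0,"tz": 0.016,"turn": 0,"gripper": 35}
    - {"tx": 0.0024,"ty": 0,"tz": 0.022,"turn": 0,"gripper": 35}
    - {"tx": 0.0024,"ty": 0,"tz": 0.027,"turn": 0,"gripper": 35}

```text
time_s: 21.7
tool_pos: [497.0, 143.2, 262.8]
eef_rot: [-3.141, 0.0, 1.346]
force: [1.1, -0.8, -1.2]
width: 0.458
```

Emit:
move_arm:
  commands:
    - {"tx": 0,"ty": 0,"tz": 0,"turn": 0,"gripper": 35}
    - {"tx": 0,"ty": 0,"tz": 0,"turn": 0,"gripper": 35}

```text
time_s: 21.9
tool_pos: [497.3, 143.5, 263.6]
eef_rot: [-3.142, -0.0, 1.346]
force: [-0.5, -0.5, -1.5]
width: 0.455
```

```bash
python3 - <<'E'
from h import *
q=telemetry.read_state(); print(q["tool_pos"],q["force"],q["eef_rot"])
s=grab("side"); save("w.png",s["image"],(260,100,380,220),5)
E
```

```text
[497.29378816 143.49436987 263.57340225] [-0.50358479 -0.49544837 -1.45350445] [-3.14153591e+00 -7.76540055e-05  1.34630978e+00]
```

View pics/w.png

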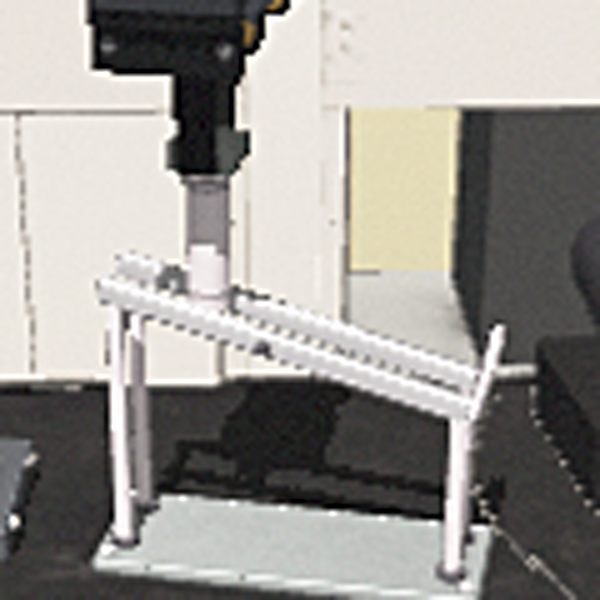

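No contact force, and the body end is entering the slot (crop (210,300)). Nudge y by -1.5 mm and lower.

Emit:
move_arm:
  commands:
    - {"tx": -0.0015,"ty": 0,"tz": 0.004,"turn": 0,"gripper": 35}
    - {"tx": -0.0015,"ty": 0,"tz": 0.016,"turn": 0,"gripper": 35}
    - {"tx": -0.0015,"ty": 0,"tz": 0.03,"turn": 0,"gripper": 35}
    - {"tx": -0.0015,"ty": 0,"tz": 0.045,"turn": 0,"gripper": 35}
    - {"tx": -0.0015,"ty": 0,"tz": 0.058,"turn": 0,"gripper": 35}

```text
time_s: 22.45
tool_pos: [496.3, 141.6, 203.7]
eef_rot: [-3.14, 0.001, 1.346]
force: [-0.3, -0.1, -1.4]
width: 0.459
```

Emit:
move_arm:
  commands:
    - {"tx": 0,"ty": 0,"tz": 0.003,"turn": 0,"gripper": 35}
    - {"tx": 0,"ty": 0,"tz": 0.006,"turn": 0,"gripper": 35}
    - {"tx": 0,"ty": 0,"tz": 0.008,"turn": 0,"gripper": 35}
    - {"tx": 0,"ty": 0,"tz": 0.01,"turn": 0,"gripper": 35}
    - {"tx": 0,"ty": 0,"tz": 0.01,"turn": 0,"gripper": 35}

```text
time_s: 22.95
tool_pos: [497.0, 141.9, 195.8]
eef_rot: [3.141, -0.0, 1.346]
force: [-1.2, -0.8, -0.4]
width: 0.456
```

Emit:
move_arm:
  commands:
    - {"tx": 0,"ty": 0,"tz": 0.002,"turn": 0,"gripper": 35}
    - {"tx": 0,"ty": 0,"tz": 0.004,"turn": 0,"gripper": 35}
    - {"tx": 0,"ty": 0,"tz": 0.004,"turn": 0,"gripper": 35}

```text
time_s: 23.25
tool_pos: [497.4, 142.0, 192.0]
eef_rot: [3.141, -0.0, 1.346]
force: [0.4, 0.1, 1.7]
width: 0.458
```

```bash
python3 ang2.py
```

```text
0.52 [(150, 306, 307), (153, 304, 308), (156, 305, 307), (171, 299, 303), (174, 299, 304), (177, 299, 305), (180, 299, 305), (183, 299, 304)]
[497.337 142.007 191.964   1.346] [ 0.8 -0.6  1.1] 0.46
[[301.8, 149.9], [302.3, 179.6]]
```

The cap is touching the bars and the body is below them. Release.

Emit:
move_arm:
  commands:
    - {"tx": 0,"ty": 0,"tz": 0,"turn": 0,"gripper": 50}
    - {"tx": 0,"ty": 0,"tz": 0,"turn": 0,"gripper": 60}
    - {"tx": 0,"ty": 0,"tz": 0,"turn": 0,"gripper": 65}
    - {"tx": 0,"ty": 0,"tz": 0,"turn": 0,"gripper": 65}
    - {"tx": 0,"ty": 0,"tz": 0,"turn": 0,"gripper": 65}

```text
time_s: 23.85
tool_pos: [496.9, 141.9, 191.6]
eef_rot: [-3.142, 0.0, 1.346]
force: [0.8, 0.2, 0.2]
width: 0.641
```

Emit:
move_arm:
  commands:
    - {"tx": 0,"ty": 0,"tz": -0.03,"turn": 0,"gripper": 65}
    - {"tx": 0,"ty": 0,"tz": -0.06,"turn": 0,"gripper": 65}
    - {"tx": 0,"ty": 0,"tz": -0.1,"turn": 0,"gripper": 65}
    - {"tx": 0,"ty": 0,"tz": -0.12,"turn": 0,"gripper": 65}
    - {"tx": 0,"ty": 0,"tz": -0.12,"turn": 0,"gripper": 65}

```text
time_s: 24.35
tool_pos: [498.4, 143.0, 314.8]
eef_rot: [3.136, -0.003, 1.346]
force: [-0.5, -0.9, 0.2]
width: 0.65
```

```bash
python3 ang2.py; python3 - <<'E'
from h import *
p=np.load("chute.npy");p[:3]=[497.5,141.8,-.225]
c,s=np.cos(.262),np.sin(.262);d=grab("side")
def W(u,n):
    x=u*c+n*s;return[p[0]+x*np.cos(p[2]),p[1]+x*np.sin(p[2]),165-u*s+n*c]
print("stop cap px, body end px",proj(d,[W(138,8),W(138,-84),W(138,-50)]).round(1).tolist())
d=grab("top");print("top",proj(d,[W(138,16)]).round(1))
for m in nets.masks_of("capsule_mid","top"):
    ys,xs=np.where(m["region"]);k=d["image"][ys,xs].mean(0)
    if k.max()-k.min()<25: print(m["score"],m["uv"],len(xs))
E
```

```text
0.86 [(165, 340, 344), (168, 339, 352), (171, 339, 353), (174, 340, 354), (183, 338, 346), (186, 338, 346), (189, 337, 345), (192, 336, 344), (195, 335, 343), (198, 336, 342)]
0.69 [(150, 285, 286), (153, 283, 295), (156, 279, 305), (159, 279, 314), (162, 281, 322), (165, 281, 360), (168, 281, 360), (171, 281, 359), (174, 282, 358), (177, 282, 357), (180, 282, 356), (183, 282, 355), (186, 282, 354), (189, 282, 354), (192, 282, 353), (195, 283, 353), (198, 283, 353), (201, 283, 353), (204, 283, 355), (207, 281, 357), (210, 279, 357), (213, 279, 356), (216, 298, 356), (219, 326, 355)]
[496.702 141.716 311.33    1.346] [ 0.3 -0.3 -0.6] 0.653
[[300.8, 107.3], [301.4, 140.6]]
stop cap px, body end px [[349.2, 171.7], [339.7, 198.6], [343.1, 188.9]]
top [[238.3 152.7]]
0.9 [239.4, 158.1] 402
```

```bash
python3 - <<'E'
from h import *
s,t=grab("side"),grab("top")
a=cv2.resize(s["image"][140:230,275:365],(400,400),interpolation=cv2.INTER_CUBIC)
b=cv2.resize(t["image"][130:210,200:280],(400,400),interpolation=cv2.INTER_CUBIC)
c=cv2.resize(s["image"][100:350,200:450],(200,200),interpolation=cv2.INTER_AREA)
f=np.zeros((200,800,3),np.uint8); f[:, :200]=c
for i,(d,x,y) in enumerate(((s,260,220),(t,280,110))): f[:,210+i*210:410+i*210]=cv2.resize(d["image"][y:y+100,x:x+100],(200,200))
save("fin.png",np.vstack([np.hstack([a,b]),f]))
# cap front face model vs image
p=[497.5,141.8,-.225];cc,ss=np.cos(.262),np.sin(.262)
def W(u,y,n):
    x=u*cc+n*ss;return[p[0]+x*np.cos(p[2])-y*np.sin(p[2]),p[1]+x*np.sin(p[2])+y*np.cos(p[2]),165-u*ss+n*cc]
for U in(118,158): print(U,proj(s,[W(U,-20,0),W(U,-20,16)]).round(1).tolist(),proj(t,[W(U,-20,16),W(U,20,16)]).round(1).tolist())
for r in(170,172,174): print(r,s["image"][r,334:362].min(-1).tolist())
E
```

```text
118 [[340.7, 174.8], [342.4, 169.8]] [[244.4, 162.3], [226.9, 158.3]]
158 [[354.4, 179.3], [356.2, 174.4]] [[249.4, 147.2], [232.2, 143.3]]
170 [203, 202, 204, 208, 223, 136, 110, 119, 166, 170, 163, 162, 168, 164, 166, 165, 164, 165, 164, 161, 187, 85, 34, 208, 255, 202, 80, 65]
172 [185, 197, 139, 198, 206, 131, 107, 113, 137, 139, 140, 142, 146, 155, 172, 177, 184, 183, 181, 183, 190, 92, 119, 255, 255, 149, 45, 52]
174 [254, 255, 248, 234, 190, 159, 195, 132, 132, 125, 124, 129, 123, 124, 129, 127, 129, 126, 125, 129, 132, 117, 198, 255, 166, 192, 214, 218]
```

View pics/fin.png

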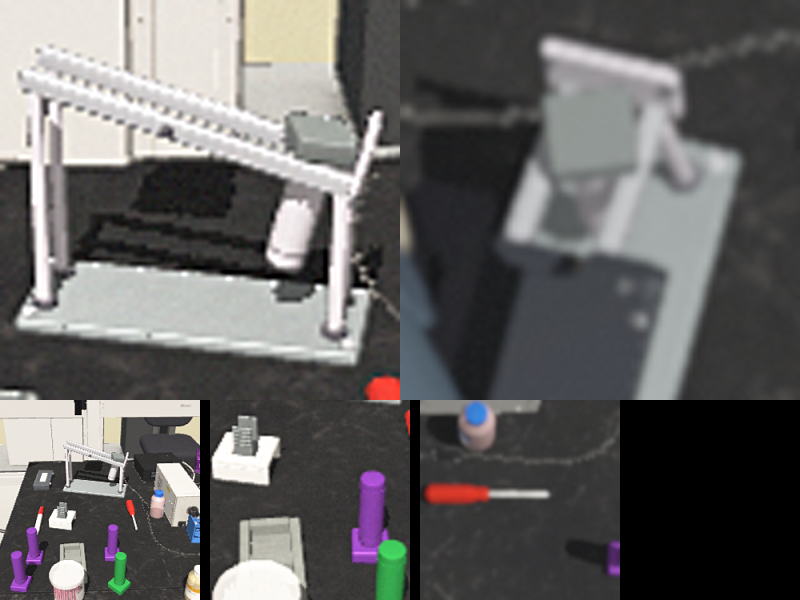

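The capsule hangs cap up at the stop, cover and bystanders are fine. However, the cap is yawed about 15° so only a corner touches the stop (top crop (590,130)). I'll nudge it square from behind with shut fingers.

Emit:
move_arm:
  commands:
    - {"tx": 0,"ty": 0.03,"tz": 0.02,"turn": 0,"gripper": 10}
    - {"tx": 0,"ty": 0.065,"tz": 0.05,"turn": 0,"gripper": 0}
    - {"tx": 0,"ty": 0.075,"tz": 0.09,"turn": 0,"gripper": 0}
    - {"tx": 0,"ty": 0.075,"tz": 0.12,"turn": 0,"gripper": 0}
    - {"tx": 0,"ty": 0.075,"tz": 0.136,"turn": 0,"gripper": 0}

```text
time_s: 25.2
tool_pos: [568.6, 124.4, 171.9]
eef_rot: [-3.136, 0.002, 1.346]
force: [-0.4, -0.8, 0.5]
width: 0.28
```

Emit:
move_arm:
  commands:
    - {"tx": 0,"ty": 0,"tz": 0,"turn": 0,"gripper": 0}
    - {"tx": 0,"ty": 0,"tz": 0,"turn": 0,"gripper": 0}
    - {"tx": 0,"ty": 0,"tz": 0,"turn": 0,"gripper": 0}

```text
time_s: 25.5
tool_pos: [571.0, 125.9, 177.6]
eef_rot: [3.138, -0.001, 1.346]
force: [0.0, 0.1, 0.5]
width: 0.038
```

```bash
python3 - <<'E'
from plan import *
h=np.array(here());c,s=np.cos(h[3]),np.sin(h[3]);d=h[:2]-[497.5,141.8];print(h.round(3),"along",d@[s,-c],"across",d@[c,s])
E
```

```text
[570.97  125.937 177.617   1.346] along 75.15821082533229 across 0.8784030451870779
```

Emit:
move_arm:
  commands:
    - {"tx": 0,"ty": 0.008,"tz": 0.006,"turn": 0,"gripper": 0}
    - {"tx": 0,"ty": 0.013,"tz": 0.009,"turn": 0,"gripper": 0}
    - {"tx": 0,"ty": 0.018,"tz": 0.011,"turn": 0,"gripper": 0}
    - {"tx": 0,"ty": 0.022,"tz": 0.013,"turn": 0,"gripper": 0}
    - {"tx": 0,"ty": 0.025,"tz": 0.014,"turn": 0,"gripper": 0}

```text
time_s: 26.0
tool_pos: [593.4, 120.7, 161.6]
eef_rot: [-3.138, -0.0, 1.347]
force: [-4.2, 3.0, 4.4]
width: 0.007
```

Emit:
move_arm:
  commands:
    - {"tx": 0,"ty": 0.002,"tz": 0.0005,"turn": 0,"gripper": 0}
    - {"tx": 0,"ty": 0.004,"tz": 0.001,"turn": 0,"gripper": 0}
    - {"tx": 0,"ty": 0.004,"tz": 0.001,"turn": 0,"gripper": 0}

```text
time_s: 26.3
tool_pos: [598.2, 119.5, 160.5]
eef_rot: [-3.141, -0.001, 1.347]
force: [-0.8, 1.7, 0.1]
width: 0.004
```

```bash
cat > chk.py <<'E'
from plan import *
from h import *
h=np.array(here());c,s=np.cos(h[3]),np.sin(h[3]);d=h[:2]-[497.5,141.8];print(h.round(3),"along",d@[s,-c],"across",d@[c,s],telemetry.read_state()["force"])
im=grab("side")["image"]
for r in(166,170,172,174): print(r,im[r,334:362].min(-1).tolist())
E
python3 chk.py
```

```text
[598.225 119.52  160.541   1.347] along 103.15786981373067 across 0.6385916274714695 [-0.78900489  1.74593899  0.05998477]
166 [38, 10, 15, 22, 22, 25, 12, 14, 93, 76, 69, 64, 88, 97, 76, 182, 193, 175, 163, 105, 49, 40, 71, 99, 214, 255, 183, 60]
170 [91, 63, 65, 69, 45, 34, 34, 40, 76, 89, 78, 79, 80, 80, 78, 83, 77, 63, 165, 172, 171, 164, 70, 208, 255, 208, 84, 65]
172 [200, 231, 124, 105, 115, 122, 125, 85, 81, 84, 85, 84, 85, 88, 83, 83, 76, 61, 152, 167, 170, 174, 147, 255, 255, 155, 42, 58]
174 [127, 121, 106, 125, 110, 71, 208, 128, 79, 84, 81, 86, 82, 89, 84, 83, 73, 148, 157, 161, 195, 151, 203, 255, 166, 198, 224, 224]
```

Emit:
move_arm:
  commands:
    - {"tx": 0,"ty": 0.0015,"tz": 0,"turn": 0,"gripper": 0}
    - {"tx": 0,"ty": 0.003,"tz": 0,"turn": 0,"gripper": 0}
    - {"tx": 0,"ty": 0.003,"tz": 0,"turn": 0,"gripper": 0}

```text
time_s: 26.65
tool_pos: [599.8, 119.7, 160.3]
eef_rot: [-3.138, -0.001, 1.347]
force: [-4.4, 4.3, 1.2]
width: 0.005
```

```bash
python3 chk.py
```

```text
[599.785 119.666 160.331   1.347] along 104.6465389520533 across 1.092841339762815 [-4.41783407  4.2552972   1.23677893]
166 [61, 8, 19, 21, 24, 21, 6, 21, 0, 67, 74, 68, 88, 95, 75, 185, 189, 181, 164, 110, 53, 44, 63, 94, 214, 255, 184, 61]
170 [91, 94, 66, 64, 44, 33, 36, 50, 82, 88, 79, 80, 82, 84, 77, 81, 78, 69, 72, 157, 173, 178, 88, 208, 255, 205, 78, 69]
172 [204, 233, 125, 105, 114, 119, 125, 98, 84, 87, 88, 87, 85, 86, 90, 87, 80, 71, 165, 171, 173, 159, 119, 255, 255, 153, 46, 59]
174 [124, 115, 107, 127, 104, 78, 212, 117, 72, 81, 81, 86, 86, 86, 82, 85, 84, 70, 153, 167, 208, 158, 204, 255, 169, 197, 226, 221]
```

Emit:
move_arm:
  commands:
    - {"tx": 0,"ty": -0.006,"tz": -0.003,"turn": 0,"gripper": 0}
    - {"tx": 0,"ty": -0.02,"tz": -0.02,"turn": 0,"gripper": 0}
    - {"tx": 0,"ty": -0.05,"tz": -0.06,"turn": 0,"gripper": 0}
    - {"tx": 0,"ty": -0.09,"tz": -0.1,"turn": 0,"gripper": 0}
    - {"tx": 0,"ty": -0.13,"tz": -0.13,"turn": 0,"gripper": 0}

```text
time_s: 27.2
tool_pos: [479.8, 145.3, 288.4]
eef_rot: [3.139, -0.0, 1.344]
force: [-0.2, 0.4, 1.1]
width: 0.006
```

```bash
cat > top.py <<'E'
from h import *
np.set_printoptions(precision=1,suppress=True)
t=grab("top"); s=grab("side")
p=[497.5,141.8,-.225];cc,ss=np.cos(.262),np.sin(.262)
def W(u,y,n):
    x=u*cc+n*ss;return[p[0]+x*np.cos(p[2])-y*np.sin(p[2]),p[1]+x*np.sin(p[2])+y*np.cos(p[2]),165-u*ss+n*cc]
print("pred cap top",proj(t,[W(118,-20,16),W(118,20,16),W(158,20,16),W(158,-20,16)]).tolist())
for n,d in(("top",t),("side",s)):
  for m in nets.masks_of("capsule_mid",n):
    R=m["region"];ys,xs=np.where(R);k=d["image"][ys,xs].mean(0)
    if k.max()-k.min()<25 and m["score"]>.3: print(n,m["score"],m["uv"],len(xs),[(int(r),int(xs[ys==r].min()),int(xs[ys==r].max())) for r in range(ys.min(),ys.max()+1,2) if (ys==r).any()])
I=t["image"][138:172,218:260]
print("\n".join(" ".join("%3d"%v for v in r) for r in I[:,:,0]))
E
python3 top.py
```

```text
pred cap top [[244.41782751034162, 162.31634662134962], [226.94727325377696, 158.32527589614747], [232.20576573824027, 143.2910943095159], [249.3994434665088, 147.21039153343688]]
top 0.75 [239.0, 155.5] 381 [(146, 233, 239), (148, 232, 247), (150, 231, 248), (152, 230, 248), (154, 229, 247), (156, 229, 247), (158, 228, 246), (160, 228, 245), (162, 231, 245), (164, 235, 244), (166, 235, 243), (168, 236, 242), (170, 236, 241), (172, 236, 241), (174, 237, 240)]
side 0.85 [344.1, 181.2] 287 [(166, 344, 348), (168, 343, 354), (170, 342, 355), (172, 341, 355), (174, 342, 354), (176, 347, 354), (182, 341, 344), (184, 340, 347), (186, 339, 347), (188, 339, 346), (190, 338, 346), (192, 337, 345), (194, 337, 345), (196, 336, 344), (198, 337, 343), (200, 339, 342)]
 64  63  57  56  53  56  57  56  55  67 126 177 188 180 163 146 129 113  98  83  68  61  59  59  59  57  59  57  55  55  55  55  57  60  63  64  65  63  62  60  59  55
 61  60  58  55  56  56  56  56  53  76 150 205 220 217 206 197 191 182 165 146 127 112  97  86  71  61  57  56  51  52  52  54  55  54  56  58  58  58  57  60  61  5
[... 4677 characters left out ...]
 136 115 113 120 125 130 144
 32  28  28  25  43 102 159 187 195 197 186 160 119  91  85  93 105 111 118 125 126 123 119 120 140 173 190 197 196 183 167 162 163 164 163 154 139 131 132 138 145 157
 36  28  24  27  64 129 176 193 197 195 177 144 107  88  87  87  90 101 115 120 120 120 122 132 155 181 193 197 194 176 163 163 164 164 164 164 159 156 156 158 161 165
 37  31  26  36  91 154 185 195 197 193 169 129  96  87  87  87  88  98 114 120 120 121 130 149 169 186 194 196 188 172 163 163 164 165 164 166 165 165 164 165 165 166
 35  30  25  46 115 169 191 196 196 186 158 117  91  86  88  87  87  94 112 119 122 130 144 163 181 190 196 195 182 167 163 165 165 165 165 165 165 165 165 166 166 166
```

The cap is now square with the rails and its corners match the predicted stop position within about 1 px. The gripper is clear. Hand in.

```bash
python3 -c "
from bench import robot
print(robot.close_job())"
```

```text
the job is handed in; nothing more can be done
None
```

The job is done and handed in at about 27 s of the 64 s allowed:
- **Cover:** I squeezed both tabs, with the jaws closing to 14 mm, lifted the cover straight off and stood it on the table.
- **Capsule on the table:** I lifted the silver capsule from the stand, tipped it onto its side and let go. I then took it by its cap, let the body swing down, stood it upright on its round end and regripped the cap higher.
- **Feeding:** I lowered it through the slot at the mouth and released it. It slid down to the end stop by itself.

**Last checks:** The last picture showed the capsule hanging cap up against the stop. The cover was standing, and the screwdriver, bottle, tub and look-alikes seemed to be in place.

**What disagreed:** That picture also showed the cap turned about 15°, with only a corner touching the stop. I nudged it square from behind with the shut fingers, at about 6 N. A numeric check afterwards put the cap's corners within about 1 px of the predicted stop position, with the gripper clear. I had used up the 12 picture views, so I did not look at that final state myself.

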